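# Pack the boxwood fittings kit for a violin

## Task

Pack the boxwood fittings kit for the violin: put the honey-yellow tailpiece, chin rest, peg and end button into the tray, each centred on the felt outline of its own shape and lying along it (either way round), the same side up as you found it. Leave the black ebony tailpiece and the black ebony peg where they lie.

Things in the scene. Friction and masses are not known exactly. Their poses are not given: they have to be found in the camera images.
- tailpiece_mid (a point): Boxwood (light honey-yellow wood) violin tailpiece to be packed: a flat tapered bar lying on the mat, 110 mm long (its x axis), tapering from 40 mm wide (end at -x, with a black bar and four black dots) to 24 mm, 32 mm wide at the middle (y), 12 mm thick (z up). The point is at its centre, 6 mm above its underside. 30 g.
- chinrest_mid (a point): Boxwood (honey-yellow) chin rest to be packed: an oval plate with round ends, 100 mm long (x) and 60 mm wide (y), the sides straight and parallel over the middle 40 mm, 12 mm thick, on a cork foot 50 x 30 mm and 16 mm high, and two small steel screws beneath: plate from 16 to 28 mm above the surface it stands on; z up. The point is at its centre, 14 mm above the underside of the foot. 60 g.
- peg_mid (a point): Boxwood (honey-yellow) tuning peg to be packed, lying flat, 80 mm long (x): a disc head 22 mm across and 13 mm thick at the -x end, a 13 mm collar, then a round shaft 9 mm in diameter from 12 mm on the head's side of the middle to the +x end. The point is at the middle of its length, on the shaft's axis, 6.5 mm above the surface it lies on (z up). About 12 g.
- button_mid (a point): Boxwood (honey-yellow) end button to be packed, standing on its head: a round foot 18 mm in diameter and 14 mm high, then a stem 10 to 8 mm in diameter, 32 mm tall in all; z up. The point is on its axis, 16 mm above its underside. About 14 g.
- ebony_tailpiece_mid (a point): Black ebony tailpiece, same shape, size and axes as the boxwood one; does not belong in the kit and stays where it lies on the mat. The point is at its centre.
- ebony_peg_mid (a point): Black ebony peg, same shape, size and axes as the boxwood one; does not belong in the kit and stays where it lies on the mat. The point is at the middle of its length.
- outline_tailpiece: Dark green felt outline of the tailpiece on the floor of the plywood kit tray: a tapered bar 120 mm long (x), about 33 to 51 mm wide (y). Origin: its centre, on the tray floor, the height at which the part's underside rests; z up; the felt is flush. The tray is fixed, 210 x 290 mm outside; floor 5 mm above the bench, rim 10 mm above the floor and 8 mm thick, no inner walls.
- outline_chinrest: Dark green felt outline of the chin rest in the same tray: an oval 110 mm long (x) and 70 mm wide (y). Origin: its centre, on the tray floor, the height at which the part's underside rests; z up; the felt is flush. The outlines lie in two rows of two, 94 mm between rows, 130 mm between centres in a row, along the tray's long side within 6 degrees.
- outline_peg: Dark green felt outline of the peg in the same tray: a narrow bar 90 mm long (x), 18 mm wide, with a 31 mm disc at the -x end. Origin: its centre, on the tray floor, the height at which the part's underside rests; z up; the felt is flush.
- outline_button: Dark green felt outline of the end button in the same tray: a plain disc 30 mm in diameter. Origin: its centre, on the tray floor, the height at which the part's underside rests; z up; the felt is flush.
There are look-alikes about, which are no part of the job. What is shaped like the part that bears tailpiece_mid but blue or purple is not meant.

How it is judged:
By the outcome, as a careful person would: the job done as asked, in the order asked, and still so for the second after the job is handed in, with the robot touching nothing.
It also fails if it takes over 112 s, if anything falls off the work surface, if the arm or the gripper's body presses on something with over 40 N, if the wrist force passes 120 N, or if a joint passes its speed limit or range.

## Robot

A 6-joint arm with a two-finger parallel gripper is mounted at the origin on the work surface. World frame = base frame: x ahead of the robot, y to its left, z up, the work surface at z = 0. Lengths are in m, angles in degrees, forces in N, time in s.
With the tool pointing down it reaches from about 0.4 to 0.825 m from the base axis. Payload 7 kg.
Tool frame: the origin (TCP) lies on the front face of the gripper's body, between the roots of the fingers; the fingertips stand 66 mm ahead of it and the grasp point (between the pads) lies 47 mm ahead of it; z points along the fingers, y is the line along which they close (so a half turn about z gives the same grasp; the last joint's range is limited). The gripper opens to 88 mm and grips with 3 to 60 N. Pads are 19 mm wide; open, the fingers measure 130 mm over their backs; the gripper's body (78 mm by 193 mm) begins 47 mm behind the grasp point.
Start: joints at [-51.331, 20.546, 0.682, 0, -70.136, -16.507], TCP at [0.255, -0.625, 0.292] pointing down, gripper open.
Joint ranges: [-176.03, 176.03], [-82.01, 121.73], [-58.28, 71.71], [-173.87, 95.51], [-174.79, -0.11], [-173.66, 173.66]. Speed limits (degrees/s): [136.94, 136.94, 172.46, 180, 180, 180].

## Interface

Orientations are given as [roll, pitch, yaw] about the fixed x, y, z axes, in that order (R = Rz(yaw) Ry(pitch) Rx(roll)).
In Python, from plant import ctrl gives the robot as it stands.
- The arm moves only by the tool send_rows, never from a script. Its argument "deltas" is a list of rows, each a list of 2 entries, a list of its own where there are three numbers: the shift along the tool's x, y, z each as a share of 800 mm, from -1 to 1, then the turn about the tool's z as a share of 90 degrees, from -1 to 1. A call has exactly 5 rows; each row is the pose to reach, as a shift and turn from the pose commanded when the call began, along the tool's axes at that moment; what a row does not reach only later rows make up. A row lasts 1/12 s, in which the tool goes at most 41.7 mm and 7.16 degrees, less where a joint would pass 70% of its speed; a pose out of reach is approached as far as the arm can. A call with a number of a shift or a turn outside -1 to 1 is refused whole. A call with a gripper value outside its range is refused whole. "gripper" is the opening, from 0 (shut) to 1 (fully open), set as the call begins (left out, the last holds). The fingers move at their own pace and stop on an object; the grip force is fixed at half the most. Time passes only in rows, so rows that repeat a pose let the fingers close, or fill a call up. It gives the time, the measured TCP pose, the force, the opening and the grip force at its end, in the units of the state.
- ctrl.get_obs(): the state, without advancing time (a new reading comes with each control period).
- ctrl.snapshot(name): name is "side" or "top" or "wrist"; returns a dict with "color" (400x640x3 uint8, red, green, blue), "vertical_fov" (degrees; the focal length in pixels is half the picture's height over the tangent of half this angle, whatever the lens; pixels are square), "cx", "cy" (the principal point, pixels), "rvec" (rotation vector, rad) and "tvec" (3), from world to camera coordinates, as OpenCV has them. Camera axes: x right, y down, z forward; pixel columns grow to the right and rows downward; lengths in m; the calibration is good to about 2 mm. A picture is of the moment at which its call begins. There is no depth.
- ctrl.close_job(): hands the job in; it is judged then, once.
Trained networks look in a picture, given as the dict that the camera call returned (one of the last four; its "shot" number tells which), for a name from the list of things; names that differ only in an ending like _2 or _b are one class to them, and where a whole thing is asked for, a point or a joint stands for the part that bears it (a point fixed in the world has none). Each returns a list of dicts, best first, with "conf" (0 to 1); they miss things now and then, are a little off and sometimes report something else, mostly with a low value. They report only what shows in the picture. A call takes as long as a camera call. They do not tell look-alikes from the thing itself.
- ctrl.boxes_of(picture, thing): "xy" ([column, row] as shares, 0 to 1, of the picture: columns of its width, rows of its height, amid what is visible of it).
- ctrl.cut_out(picture, thing): "pixels" (400x640 bool, what is visible of it) and "xy" ([column, row] as shares, 0 to 1, of the picture: columns of its width, rows of its height, amid what is visible of it).
The state is a dict: "clock": time; "joint_pos": joint angles; "qvel": joint speeds; "tau": joint torques, N m; "tool_pos": TCP position; "orientation": TCP orientation; "force": force on the tool from outside, world axes, zero at the start; "moment": the same for the moment, N m; "opening": finger opening in m; "gripper_force": force on a finger pad.
Only numpy, scipy, OpenCV 4.12 (cv2) and the standard library are available. Lean on these libraries where they do the work, as an engineer would, in place of code of your own. Each camera call takes 0.05 s, during which the arm holds its last target. There are 200 camera calls.

## Working session

There is one attempt and no reset: what is moved stays moved. The work goes in short steps, Python scripts to look and compute and a tool call to move; the robot and the scene stay as the last step left them, time stands still between calls to the robot, and variables do not carry over. Pictures are saved under pics/ and viewed, at most 16 in all, crops included, and the job is handed in when it is done.

Besides the shell and the picture viewer there is one more tool, called after ">>>" by a JSON object that holds its "fn" and its "kwargs", one argument or row to a line. send_rows: Moves the arm, as the interface text tells. Shift numbers are shares of 800 mm and turn numbers shares of 90 degrees, none past 1 either way. Its arguments: {"type":"object","properties":{"deltas":{"type":"array","items":{"type":"array"}},"gripper":{"type":"number"}},"required":["deltas"]}

```bash
ls; mkdir -p pics; python3 - <<'E'
from plant import ctrl
import cv2
print(ctrl.get_obs())
for n in ["top","side"]:
    p=ctrl.snapshot(n); cv2.imwrite(f"pics/{n}0.png",p["color"][:,:,::-1])
    print(n,{k:v for k,v in p.items() if k!="color"})
E
```

```text
pics
{'clock': 0.0, 'joint_pos': array([-5.13316966e+01,  2.05908556e+01,  6.33650858e-01, -2.10278638e-02,
       -7.01366501e+01, -1.65082829e+01]), 'qvel': array([ 0.0973326 ,  0.13294983,  0.0181486 , -0.06212682,  0.03821559,
        0.00090473]), 'tau': array([ 6.00043259e-04, -5.82719064e+01,  2.93059140e+01,  6.99768886e+00,
        6.81325051e-03, -1.37835950e-04]), 'tool_pos': array([ 0.25446026, -0.62477895,  0.29122536]), 'orientation': array([ 1.79904396e+02, -7.71921941e-03, -1.57847134e+02]), 'force': array([ 0.53768823, -0.13285777,  0.67245575]), 'moment': array([0.00243603, 0.01802975, 0.02749467]), 'gripper_force': 0.0, 'opening': 0.08741080462029106}
top {'vertical_fov': 51.730363697432864, 'cx': 318.7200996611296, 'cy': 197.20997040434793, 'rvec': array([ 2.17582088, -2.14638305,  0.13973784]), 'tvec': array([0.12210669, 0.47328596, 1.10482159]), 'shot': 1}
side {'vertical_fov': 43.71410494229196, 'cx': 313.17077723343465, 'cy': 197.745562037479, 'rvec': array([ 2.14343283, -0.22601393,  0.11278254]), 'tvec': array([-0.3937094 ,  0.16903221,  1.48213569]), 'shot': 2}
```

View pics/top0.png

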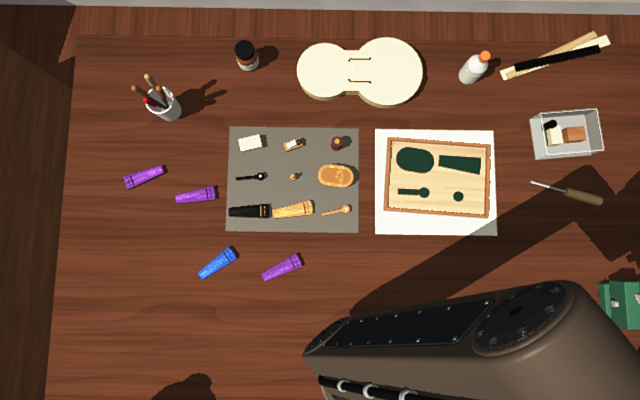

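View pics/side0.png

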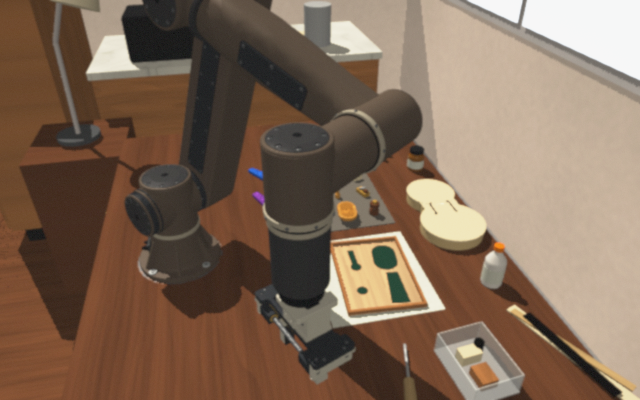

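The top view shows the mat (228–358, 127–232) and the tray (386–494, 138–215). Outlines are chin rest (415,160), tailpiece (460,163), peg (413,192) and button (458,196). Next I'll localise everything and take a closer crop.

```bash
cat > h.py <<'E'
import numpy as np, cv2
from plant import ctrl
def K(p):
    f=200/np.tan(np.radians(p["vertical_fov"]/2)); return np.array([[f,0,p["cx"]],[0,f,p["cy"]],[0,0,1]])
def w(p,uv,z):
    R=cv2.Rodrigues(p["rvec"])[0]; t=p["tvec"]; uv=np.atleast_2d(uv).astype(float)
    d=np.c_[uv,np.ones(len(uv))]@np.linalg.inv(K(p)).T@R; c=-R.T@t
    return c+d*((z-c[2])/d[:,2])[:,None]
def proj(p,X):
    return cv2.projectPoints(np.atleast_2d(X).astype(float),p["rvec"],p["tvec"],K(p),None)[0][:,0]
def fit(p,mask,z):
    """world outline at height z: minAreaRect centre, dims, long-axis yaw"""
    cs,_=cv2.findContours(mask.astype(np.uint8),cv2.RETR_EXTERNAL,cv2.CHAIN_APPROX_NONE)
    c=max(cs,key=len)[:,0]; X=w(p,c,z)[:,:2]
    m=X.mean(0)
    (cx,cy),(a,b),ang=cv2.minAreaRect(((X-m)*1000).astype(np.float32))
    if a<b: a,b,ang=b,a,ang+90
    return m+np.array([cx,cy])/1000,(a,b),(ang+90)%180-90,X
Z=dict(tailpiece_mid=.01,chinrest_mid=.028,peg_mid=.0065,button_mid=.016,ebony_tailpiece_mid=.01,ebony_peg_mid=.0065,outline_tailpiece=.005,outline_chinrest=.005,outline_peg=.005,outline_button=.005)
E
python3 - <<'E'
from h import *
p=ctrl.snapshot("top")
for n,z in Z.items():
    for d in ctrl.cut_out(p,n)[:4]:
        if d["conf"]<.2: continue
        c,s,a,X=fit(p,d["pixels"],z)
        print(n,round(d["conf"],2),np.round(np.array(d["xy"])*[640,400]),c.round(4),np.round(s,1),round(a,1))
im=p["color"][110:250,210:510,::-1]
cv2.imwrite("pics/crop0.png",cv2.resize(im,(800,373),interpolation=cv2.INTER_CUBIC))
q=ctrl.snapshot("wrist"); R=cv2.Rodrigues(q["rvec"])[0]; print(q["vertical_fov"],-R.T@q["tvec"],R)
E
```

```text
tailpiece_mid 0.98 [219. 264.] [0.2835 0.4054] [112.   37.8] -49.3
tailpiece_mid 0.91 [144. 176.] [0.5294 0.6205] [113.   41.3] -64.0
tailpiece_mid 0.86 [294. 210.] [0.4369 0.2031] [112.2  39.5] -79.7
tailpiece_mid 0.84 [198. 195.] [0.475  0.4751] [110.4  36. ] -81.0
chinrest_mid 0.56 [337. 175.] [0.5307 0.0845] [95.6 60. ] 86.7
peg_mid 0.66 [338. 210.] [0.439  0.0813] [71.2 17.3] -83.8
ebony_tailpiece_mid 0.57 [251. 212.] [0.4326 0.3229] [108.6  39. ] -89.2
ebony_peg_mid 0.59 [254. 175.] [0.5303 0.3226] [73.  14.3] -89.2
outline_tailpiece 0.68 [461. 165.] [ 0.5794 -0.2693] [121.3  47.4] 79.3
outline_chinrest 0.9 [412. 160.] [ 0.5844 -0.1422] [108.1  72.5] 79.2
outline_peg 0.72 [414. 189.] [ 0.4916 -0.1354] [87.7 25.6] -89.2
outline_button 0.64 [458. 195.] [ 0.4821 -0.2647] [25.7 25.4] -1.5
59.88161800984116 [ 0.18300254 -0.65409081  0.38331224] [[-3.77429092e-01  9.26038398e-01  4.07047809e-04]
 [ 8.86932730e-01  3.61364185e-01  2.87691257e-01]
 [ 2.66266058e-01  1.08944074e-01 -9.57723120e-01]]
```

View pics/crop0.png

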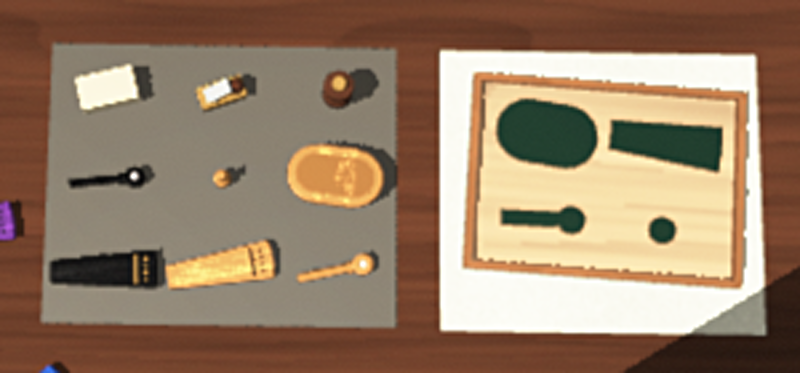

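Candidates for what I want, by pixel in the top view:
- **Tailpiece-shaped:** honey-yellow (294,210) is the one. Ebony (251,212), purple (144,176), (198,195), (282,267) and blue (217,264) are not.
- **Pegs:** honey (338,210) is the one. Ebony (254,175) is not.
- **Chin rest:** (337,175).
- **Button:** honey (294,176). The brown jar at (337,143) is not.

I'll confirm these with the wrist camera. First I need a move planner.

```bash
cat > mv.py <<'E'
import sys; from h import *
def plan(*wps, start=None):
    """wps: (x,y,z,yaw) TCP waypoints -> per call total [sx,sy,sz],turn in shares"""
    o=ctrl.get_obs(); p=np.array(o["tool_pos"]); yaw=o["orientation"][2]
    for q in wps:
        d=np.array(q[:3])-p; t=(q[3]-yaw+180)%360-180
        n=max(1,int(np.ceil(max(np.linalg.norm(d)/.205,abs(t)/35.5))))
        for i in range(n):
            a=np.radians(yaw+t*i/n); e=d/n
            print("  ",np.round(np.array([e[0]*np.cos(a)+e[1]*np.sin(a),e[0]*np.sin(a)-e[1]*np.cos(a),-e[2]])/.8,4),"turn",round(-t/n/90,4))
        print("-> at",q); p=np.array(q[:3]); yaw=q[3]
if __name__=="__main__":
    plan(*[tuple(map(float,s.split(","))) for s in sys.argv[1:]])
E
python3 mv.py 0.53,-0.24,0.3,-100.7 0.477,0.163,0.3,-80
```

```text
[-0.1668  0.1053 -0.0032] turn -0.2116
   [-0.192   0.0451 -0.0032] turn -0.2116
   [-0.1963 -0.02   -0.0032] turn -0.2116
-> at (0.53, -0.24, 0.3, -100.7)
   [-0.2413  0.0793 -0.    ] turn -0.115
   [-0.2517  0.0347 -0.    ] turn -0.115
-> at (0.477, 0.163, 0.3, -80.0)
```

>>> {"fn": "send_rows", "kwargs": {
  "deltas": [
    [[-0.0334,0.021,-0.0006],-0.042],
    [[-0.0668,0.042,-0.0012],-0.085],
    [[-0.1,0.063,-0.0018],-0.127],
    [[-0.1334,0.084,-0.0024],-0.17],
    [[-0.167,0.105,-0.003],-0.212]
  ],
  "gripper": 1
}}

```text
clock: 1.12
tool_pos: [0.3472, -0.4958, 0.2947]
orientation: [-180.0, 0.0, -138.6]
force: [0.7, 0.1, -0.3]
opening: 0.0879
gripper_force: 0.0
```

>>> {"fn": "send_rows", "kwargs": {
  "deltas": [
    [[-0.0384,0.009,-0.0006],-0.042],
    [[-0.0768,0.018,-0.0012],-0.085],
    [[-0.115,0.027,-0.0018],-0.127],
    [[-0.1536,0.036,-0.0024],-0.17],
    [[-0.192,0.045,-0.003],-0.212]
  ]
}}

```text
clock: 1.53
tool_pos: [0.4391, -0.3672, 0.2973]
orientation: [-180.0, 0.0, -119.5]
force: [0.5, -0.6, -0.2]
opening: 0.0876
gripper_force: 0.0
```

>>> {"fn": "send_rows", "kwargs": {
  "deltas": [
    [[-0.04,-0.004,-0.0006],-0.042],
    [[-0.08,-0.008,-0.0012],-0.085],
    [[-0.12,-0.012,-0.0018],-0.127],
    [[-0.16,-0.016,-0.0024],-0.17],
    [[-0.196,-0.02,-0.003],-0.212]
  ]
}}

```text
clock: 1.95
tool_pos: [0.5308, -0.2386, 0.2997]
orientation: [-180.0, 0.0, -100.4]
force: [0.1, -0.6, 0.0]
opening: 0.0873
gripper_force: 0.0
```

```bash
cat > look.py <<'E'
import sys; from h import *
p=ctrl.snapshot("wrist")
for n in sys.argv[2:]:
    for d in ctrl.cut_out(p,n)[:3]:
        if d["conf"]<.3: continue
        c,s,a,X=fit(p,d["pixels"],Z[n])
        print(n,round(d["conf"],2),np.round(np.array(d["xy"])*[640,400]),c.round(4),np.round(s,1),round(a,1))
cv2.imwrite(f"pics/{sys.argv[1]}.png",p["color"][:,:,::-1])
np.save(f"pics/{sys.argv[1]}.npy",p,allow_pickle=True)
E
python3 look.py tray1 outline_tailpiece outline_chinrest outline_peg outline_button; python3 mv.py 0.477,0.163,0.3,-80
```

```text
outline_tailpiece 0.57 [275. 139.] [ 0.5807 -0.2681] [119.9  49.3] 79.6
outline_chinrest 0.69 [292. 243.] [ 0.5852 -0.1499] [94.6 70.4] 79.6
outline_peg 0.58 [369. 232.] [ 0.4965 -0.1364] [89.5 29.8] 83.4
outline_button 0.86 [366. 135.] [ 0.4834 -0.2618] [29.8 29.2] 35.3
   [-0.2416  0.0788 -0.0004] turn -0.1144
   [-0.2518  0.0344 -0.0004] turn -0.1144
-> at (0.477, 0.163, 0.3, -80.0)
```

View pics/tray1.png

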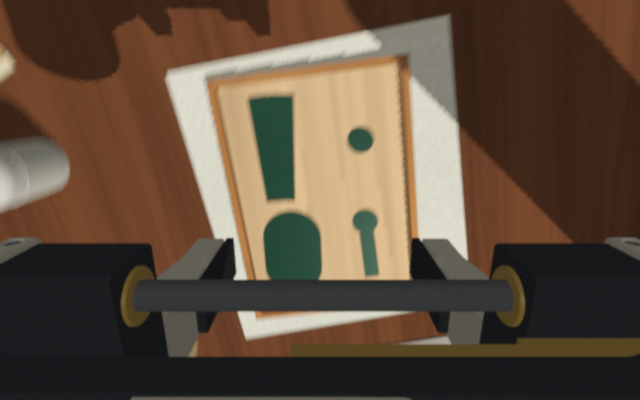

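Tray confirmed: tailpiece outline (272,148), chin rest (292,245, partly behind the gripper), peg (367,240), button (360,139). I'll fit the known shapes rather than bounding rectangles, and look again on the way across.

```bash
cat > tfit.py <<'E'
import sys; from h import *
from scipy.optimize import minimize
def disc(cx,r): t=np.linspace(0,2*np.pi,40); return np.c_[cx+r*np.cos(t),r*np.sin(t)]
def bar(x0,x1,w0,w1): return np.array([[x0,-w0/2],[x1,-w1/2],[x1,w1/2],[x0,w0/2]])
def oval(L,W): a=disc((L-W)/2,W/2); b=disc(-(L-W)/2,W/2); return cv2.convexHull(np.r_[a,b].astype(np.float32))[:,0]
S={"outline_tailpiece":[bar(-60,60,51,33)],"outline_chinrest":[oval(110,70)],"outline_peg":[bar(-40,45,18,18),disc(-29.5,15.5)],"outline_button":[disc(0,15)],
"tailpiece_mid":[bar(-55,55,40,24)],"ebony_tailpiece_mid":[bar(-55,55,40,24)],"chinrest_mid":[oval(100,60)],"button_mid":[disc(0,9)],
"peg_mid":[bar(-29,40,9,9),disc(-29,11),bar(-22,-12,13,13)],"ebony_peg_mid":[bar(-29,40,9,9),disc(-29,11),bar(-22,-12,13,13)]}
def render(p,n,x,y,yaw,z):
    a=np.radians(yaw); R=np.array([[np.cos(a),np.sin(a)],[-np.sin(a),np.cos(a)]])
    m=np.zeros((400,640),np.uint8)
    for s in S[n]:
        X=s/1000@R+[x,y]; uv=proj(p,np.c_[X,np.full(len(X),z)])
        m=cv2.fillPoly(m,[np.round(uv*16-0).astype(np.int32)],255,cv2.LINE_AA,4)
    return m/255.
def tfit(p,n,mask,valid=None,z=None):
    z=Z[n] if z is None else z
    c,s,a,_=fit(p,mask,z); M=mask.astype(float)
    if valid is None: valid=np.ones_like(M)
    def cost(v):
        r=render(p,n,c[0]+v[0]/1000,c[1]+v[1]/1000,v[2],z)*valid
        return 1-np.minimum(r,M).sum()/np.maximum(r,M).sum()
    best=min((minimize(cost,[0,0,a0],method="Nelder-Mead",options=dict(initial_simplex=[[0,0,a0],[6,0,a0],[0,6,a0],[0,0,a0+8]],xatol=.05,fatol=1e-4)) for a0 in (a,a+180)),key=lambda r:r.fun)
    v=best.x; return c[0]+v[0]/1000,c[1]+v[1]/1000,(v[2]+180)%360-180,1-best.fun
def report(name,*names):
    p=ctrl.snapshot("wrist"); cv2.imwrite(f"pics/{name}.png",p["color"][:,:,::-1])
    for n in names:
        for d in ctrl.cut_out(p,n)[:3]:
            if d["conf"]<.3: continue
            r=tfit(p,n,d["pixels"])
            px=p["color"][d["pixels"]].mean(0)
            print(n,round(d["conf"],2),np.round(np.array(d["xy"])*[640,400]),np.round(r,4),"rgb",px.round())
if __name__=="__main__": report(*sys.argv[1:])
E
python3 - <<'E'
from tfit import *
import os
p=np.load("pics/tray1.npy",allow_pickle=True).item()
im=p["color"].astype(int); g=(im[:,:,1]>im[:,:,0]+10)&(im.sum(2)<250); g[245:]=0
k,l,st,ce=cv2.connectedComponentsWithStats(g.astype(np.uint8))
v=np.ones((400,640)); v[245:]=0
for i in range(1,k):
    if st[i,4]<200: continue
    n=min(S,key=lambda n:1) if 0 else ("outline_tailpiece" if ce[i][0]<300 and ce[i][1]<200 else "outline_chinrest" if ce[i][0]<330 else "outline_button" if ce[i][1]<170 else "outline_peg")
    print(n,st[i],np.round(tfit(p,n,l==i,v),4))
E
python3 mv.py 0.505,-0.04,.3,-90 0.477,0.22,.3,-80
```

```text
outline_tailpiece [ 250   97   44  102 3386] [ 0.5802 -0.2603 80.2304  0.7973]
outline_button [349 129  23  21 383] [  0.4874  -0.256  170.1225   0.6119]
outline_chinrest [ 264  213   56   32 1457] [  0.5871  -0.1325 -95.5424   0.9551]
   [-0.2403  0.0766 -0.0009] turn -0.1178
-> at (0.505, -0.04, 0.3, -90.0)
   [-0.1625  0.0175 -0.    ] turn -0.0556
   [-0.1634  0.0033 -0.    ] turn -0.0556
-> at (0.477, 0.22, 0.3, -80.0)
```

>>> {"fn": "send_rows", "kwargs": {
  "deltas": [
    [[-0.048,0.0154,0],-0.0236],
    [[-0.096,0.0308,0],-0.047],
    [[-0.144,0.046,0],-0.071],
    [[-0.192,0.0614,-0.001],-0.094],
    [[-0.24,0.077,-0.001],-0.118]
  ]
}}

```text
clock: 2.62
tool_pos: [0.5038, -0.0399, 0.3005]
orientation: [-180.0, 0.0, -90.0]
force: [1.0, -0.1, 0.2]
opening: 0.0876
gripper_force: 0.0
```

```bash
python3 tfit.py tray2 outline_tailpiece outline_chinrest outline_peg outline_button;python3 mv.py  0.477,0.22,.3,-80
```

```text
outline_chinrest 0.69 [246.  67.] [  0.586   -0.1412 -98.6218   0.9696] rgb [58. 85. 66.]
outline_peg 0.69 [332.  65.] [ 0.4941 -0.1352 87.8568  0.9288] rgb [78. 97. 74.]
   [-0.163   0.0172  0.0003] turn -0.0556
   [-0.1639  0.003   0.0003] turn -0.0556
-> at (0.477, 0.22, 0.3, -80.0)
```

>>> {"fn": "send_rows", "kwargs": {
  "deltas": [
    [[-0.0326,0.0034,0],-0.011],
    [[-0.065,0.0068,0],-0.022],
    [[-0.098,0.01,0],-0.033],
    [[-0.13,0.0138,0],-0.044],
    [[-0.163,0.017,0],-0.0556]
  ]
}}

```text
clock: 3.28
tool_pos: [0.4912, 0.0892, 0.3001]
orientation: [180.0, -0.0, -85.2]
force: [0.8, -0.4, 0.6]
opening: 0.0878
gripper_force: 0.0
```

>>> {"fn": "send_rows", "kwargs": {
  "deltas": [
    [[-0.0328,0.0006,0],-0.011],
    [[-0.0656,0.0012,0],-0.022],
    [[-0.098,0.0018,0],-0.033],
    [[-0.131,0.0024,0],-0.044],
    [[-0.164,0.003,0],-0.0556]
  ]
}}

```text
clock: 3.7
tool_pos: [0.4779, 0.22, 0.3001]
orientation: [180.0, -0.0, -80.1]
force: [-0.3, -0.5, -0.6]
opening: 0.0879
gripper_force: 0.0
```

```bash
python3 tfit.py mat1 tailpiece_mid chinrest_mid peg_mid button_mid ebony_tailpiece_mid
```

```text
tailpiece_mid 0.82 [288. 326.] [ 0.4777  0.4672 97.7354  0.5504] rgb [149.  90. 165.]
tailpiece_mid 0.79 [490. 193.] [  0.2804   0.2293 116.6484   0.9517] rgb [153.  84. 174.]
tailpiece_mid 0.67 [433. 333.] [  0.2839   0.4158 145.5342   0.1851] rgb [118. 165. 225.]
chinrest_mid 0.61 [289.  33.] [ 5.33100e-01  8.37000e-02 -9.54514e+01  9.83200e-01] rgb [212. 160.  77.]
peg_mid 0.93 [387.  28.] [4.367000e-01 8.180000e-02 1.029687e+02 8.638000e-01] rgb [208. 162.  89.]
button_mid 0.46 [277. 142.] [   0.5305    0.2017 -120.1031    0.9105] rgb [151. 116.  65.]
ebony_tailpiece_mid 0.67 [347. 239.] [ 0.4326  0.3221 92.3367  0.8091] rgb [97. 89. 76.]
```

View pics/mat1.png

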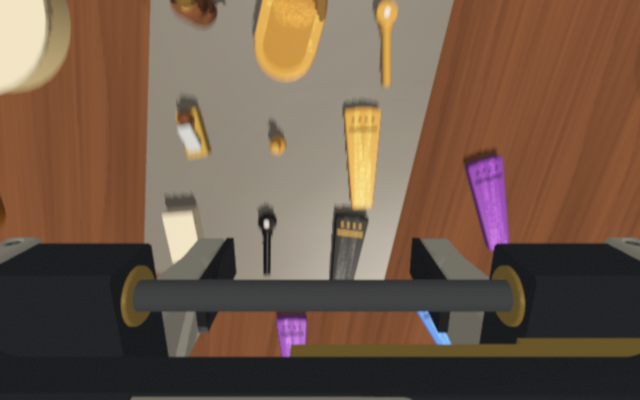

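Clear view: the honey tailpiece spans (363,104)–(362,208) with its wide end and dots at the top. The ebony one is directly behind it at (347,240). The button is at (277,143), the chin rest (289,35) and the peg (387,40). I'll fit the honey tailpiece.

```bash
sed -i 's/\[:3\]/[:9]/' tfit.py; cat >> tfit.py <<'E'
E
python3 - <<'E'
from tfit import *
p=ctrl.snapshot("wrist")
for d in ctrl.cut_out(p,"tailpiece_mid"):
    px=p["color"][d["pixels"]].mean(0); print(d["conf"],px.round(),np.array(d["xy"])*[640,400])
    if px[0]>px[2]+60:
        for z in (.006,.012): print(np.round(tfit(p,"tailpiece_mid",d["pixels"],z=z),4))
hsv=cv2.cvtColor(p["color"],cv2.COLOR_RGB2HSV); m=cv2.inRange(hsv,(12,80,90),(28,255,255)); m[:95]=0;m[212:]=0;m[:,:335]=0;m[:,390:]=0
m=cv2.morphologyEx(m,cv2.MORPH_CLOSE,np.ones((9,9)));print(m.sum()/255)
for z in (.006,.012): print(np.round(tfit(p,"tailpiece_mid",m>0,z=z),4))
im=p["color"][90:260,300:420,::-1]; cv2.imwrite("pics/tp.png",cv2.resize(im,None,fx=3.5,fy=3.5,interpolation=2))
E
```

```text
0.71 [228. 189. 104.] [359.488 148.08 ]
[  0.4363   0.2035 101.1719   0.9557]
[  0.437    0.203  101.0001   0.9448]
0.67 [153.  84. 174.] [490.496 194.8  ]
0.63 [145.  87. 163.] [288.32 328.  ]
0.58 [121. 165. 221.] [431.808 326.8  ]
3065.0
[  0.4363   0.2038 101.0985   0.96  ]
[  0.437    0.2032 101.2461   0.9638]
```

View pics/tp.png

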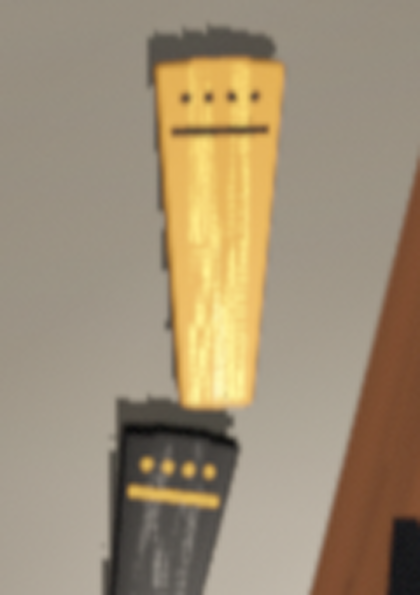

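Choice confirmed: honey-yellow with black bar and dots, centre about (0.4367, 0.2033), yaw 101°. I'll grasp 5 mm towards the wide end.

```bash
python3 mv.py 0.4377,0.1984,.13,-79 0.4377,0.1984,.07,-79
```

```text
[0.0172 0.0536 0.2127] turn -0.0122
-> at (0.4377, 0.1984, 0.13, -79.0)
   [ 0.    -0.     0.075] turn -0.0
-> at (0.4377, 0.1984, 0.07, -79.0)
```

>>> {"fn": "send_rows", "kwargs": {
  "deltas": [
    [[0.0034,0.0107,0.0425],-0.003],
    [[0.0068,0.0214,0.085],-0.006],
    [[0.0102,0.032,0.1275],-0.009],
    [[0.0137,0.043,0.17],-0.012],
    [[0.0172,0.0536,0.2127],-0.012]
  ]
}}

```text
clock: 4.52
tool_pos: [0.4372, 0.1985, 0.1292]
orientation: [-179.9, 0.1, -79.0]
force: [0.7, -0.4, -1.0]
opening: 0.0875
gripper_force: 0.0
```

>>> {"fn": "send_rows", "kwargs": {
  "deltas": [
    [[0,0,0.02],0],
    [[0,0,0.04],0],
    [[0,0,0.06],0],
    [[0,0,0.075],0],
    [[0,0,0.075],0]
  ]
}}

```text
clock: 4.93
tool_pos: [0.4374, 0.1986, 0.0687]
orientation: [179.9, -0.1, -79.0]
force: [-0.5, 0.9, 0.4]
opening: 0.0874
gripper_force: 0.0
```

>>> {"fn": "send_rows", "kwargs": {
  "deltas": [
    [[0,0,0],0],
    [[0,0,0],0],
    [[0,0,0],0],
    [[0,0,0],0],
    [[0,0,0],0]
  ],
  "gripper": 0
}}

```text
clock: 5.35
tool_pos: [0.4375, 0.1996, 0.0704]
orientation: [-180.0, 0.0, -78.9]
force: [0.0, -0.8, 0.4]
opening: 0.0598
gripper_force: 0.0
```

>>> {"fn": "send_rows", "kwargs": {
  "deltas": [
    [[0,0,0],0],
    [[0,0,0],0],
    [[0,0,0],0],
    [[0,0,0],0],
    [[0,0,0],0]
  ]
}}

```text
clock: 5.77
tool_pos: [0.4373, 0.1996, 0.07]
orientation: [180.0, -0.0, -78.9]
force: [-1.2, -0.3, 0.7]
opening: 0.0323
gripper_force: 29.9
```

```bash
python3 mv.py 0.4377,0.1984,.13,-79 0.53,-0.14,.3,-99.7
```

```text
[ 0.0016 -0.0002 -0.075 ] turn 0.0013
-> at (0.4377, 0.1984, 0.13, -79.0)
   [ 0.2186 -0.0163 -0.1062] turn 0.115
   [ 0.2121 -0.0553 -0.1062] turn 0.115
-> at (0.53, -0.14, 0.3, -99.7)
```

>>> {"fn": "send_rows", "kwargs": {
  "deltas": [
    [[0,0,-0.01],0],
    [[0,0,-0.025],0],
    [[0,0,-0.04],0],
    [[0,0,-0.06],0],
    [[0,0,-0.075],0]
  ]
}}

```text
clock: 6.18
tool_pos: [0.4375, 0.1997, 0.1315]
orientation: [-180.0, 0.0, -78.9]
force: [0.1, 0.3, 0.1]
opening: 0.0324
gripper_force: 29.9
```

>>> {"fn": "send_rows", "kwargs": {
  "deltas": [
    [[0.043,-0.003,-0.021],0.023],
    [[0.087,-0.006,-0.042],0.046],
    [[0.13,-0.009,-0.063],0.069],
    [[0.174,-0.013,-0.085],0.092],
    [[0.218,-0.016,-0.106],0.115]
  ]
}}

```text
clock: 6.6
tool_pos: [0.4835, 0.0295, 0.2166]
orientation: [-180.0, 0.0, -89.3]
force: [2.2, 0.5, -2.1]
opening: 0.0326
gripper_force: 29.9
```

>>> {"fn": "send_rows", "kwargs": {
  "deltas": [
    [[0.042,-0.011,-0.021],0.023],
    [[0.084,-0.022,-0.042],0.046],
    [[0.127,-0.033,-0.063],0.069],
    [[0.17,-0.044,-0.085],0.092],
    [[0.212,-0.055,-0.106],0.115]
  ]
}}

```text
clock: 7.02
tool_pos: [0.5295, -0.14, 0.3014]
orientation: [-180.0, 0.0, -99.7]
force: [0.9, 1.1, -0.6]
opening: 0.0325
gripper_force: 29.9
```

```bash
cat > held.py <<'E'
import sys; from tfit import *
# held.py name thing z_of_fit : pose of held thing relative to the TCP, plus the outlines
def held(p,n,dz,mask=None):
    o=ctrl.get_obs(); T=o["tool_pos"]; yaw=o["orientation"][2]
    for d in ctrl.cut_out(p,n):
        px=p["color"][d["pixels"]].mean(0)
        if px[0]<px[2]+40: continue
        x,y,a,q=tfit(p,n,d["pixels"],z=T[2]-dz); r=np.radians(yaw); v=np.array([x,y])-T[:2]
        print("HELD",n,round(d["conf"],2),np.round(np.array(d["xy"])*[640,400]),"tool xy mm",np.round(1000*np.array([v@[np.cos(r),np.sin(r)],v@[np.sin(r),-np.cos(r)]]),1),"dyaw",round((a-yaw)%360,1),"q",round(q,3))
E
python3 - <<'E'
from held import *
p=ctrl.snapshot("wrist"); cv2.imwrite("pics/h1.png",p["color"][:,:,::-1])
print(ctrl.get_obs()["tool_pos"],ctrl.get_obs()["orientation"],ctrl.get_obs()["gripper_force"])
held(p,"tailpiece_mid",.058)
for n in ["outline_tailpiece","outline_chinrest","outline_peg","outline_button"]:
    for d in ctrl.cut_out(p,n): print(n,round(d["conf"],2),np.round(np.array(d["xy"])*[640,400]),np.round(tfit(p,n,d["pixels"]),4))
E
```

```text
[ 0.53202916 -0.1444031   0.30467009] [-1.79701665e+02 -1.09825664e-01 -9.98993030e+01] 29.91759404190816
HELD tailpiece_mid 0.86 [320. 223.] tool xy mm [-6.   2.7] dyaw 181.1 q 0.733
outline_tailpiece 0.94 [255.  47.] [ 0.5779 -0.2689 82.5796  0.9664]
outline_chinrest 0.59 [268. 160.] [ 0.5877 -0.1412 74.7147  0.6906]
outline_chinrest 0.41 [358. 332.] [ 0.5252  0.112  78.5134  0.1806]
outline_peg 0.69 [352. 138.] [ 0.4916 -0.1359 92.8092  0.4577]
outline_button 0.57 [349.  40.] [ 0.4832 -0.2605 -2.8634  0.9291]
```

View pics/h1.png

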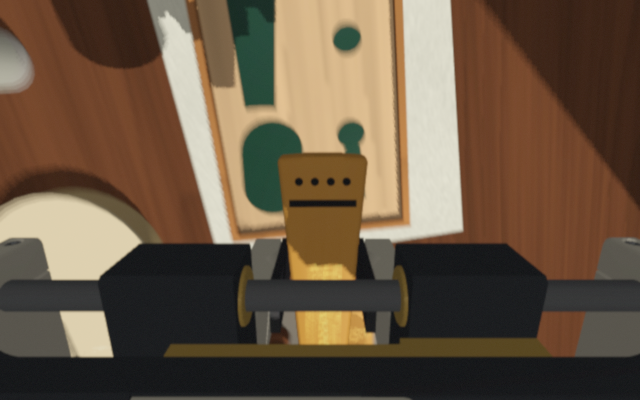

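The tailpiece is held straight, dots end forward. The arm was still settling and the outline is cut off at the image top, so I'll advance, settle and look again.

>>> {"fn": "send_rows", "kwargs": {
  "deltas": [
    [[0.015,0,0],0],
    [[0.03,0,0],0],
    [[0.045,0,0],0],
    [[0.06,0,0],0],
    [[0.07,0,0],0]
  ]
}}

```text
clock: 7.73
tool_pos: [0.52, -0.1945, 0.2995]
orientation: [180.0, -0.0, -99.6]
force: [-1.3, -0.4, -0.5]
opening: 0.0324
gripper_force: 29.9
```

>>> {"fn": "send_rows", "kwargs": {
  "deltas": [
    [[0,0,0],0],
    [[0,0,0],0],
    [[0,0,0],0],
    [[0,0,0],0],
    [[0,0,0],0]
  ]
}}

```text
clock: 8.15
tool_pos: [0.5205, -0.193, 0.2996]
orientation: [-180.0, 0.0, -99.6]
force: [-0.2, 0.2, 0.1]
opening: 0.0325
gripper_force: 29.9
```

```bash
cat > see.py <<'E'
import sys; from held import *
# see.py picname heldthing dz outlines...
nm,h,dz,*outs=sys.argv[1:]
for k in range(2):
    p=ctrl.snapshot("wrist")
    if k==0: cv2.imwrite(f"pics/{nm}.png",p["color"][:,:,::-1])
    o=ctrl.get_obs(); print(np.round(o["tool_pos"],4),np.round(o["orientation"],2),o["gripper_force"])
    R=cv2.Rodrigues(p["rvec"])[0]; print(" cam",np.round(-R.T@p["tvec"],4),"fwd",R[2].round(3))
    if h!="-": held(p,h,float(dz))
    for n in outs:
        for d in ctrl.cut_out(p,n):
            if d["conf"]>.3: print(n,round(d["conf"],2),np.round(np.array(d["xy"])*[640,400]),np.round(tfit(p,n,d["pixels"]),4),p["color"][d["pixels"]].mean(0).round())
E
python3 see.py h2 tailpiece_mid .055 outline_tailpiece outline_button outline_chinrest outline_peg
```

```text
[ 0.5205 -0.1929  0.2996] [-179.99    0.    -99.56] 29.920468891505152
 cam [ 0.5082 -0.2694  0.3907] fwd [ 0.047  0.284 -0.958]
HELD tailpiece_mid 0.91 [322. 223.] tool xy mm [-1.3 -0.8] dyaw 179.6 q 0.748
outline_tailpiece 0.94 [258.  95.] [ 0.5778 -0.2679 84.0577  0.9391] [45. 76. 59.]
outline_button 0.61 [350.  92.] [  0.4837  -0.2613 152.1473   0.9108] [59. 86. 67.]
outline_chinrest 0.82 [264. 208.] [  0.5899  -0.1418 -98.7745   0.5067] [45. 76. 58.]
[ 0.5205 -0.1931  0.2996] [-180.      0.    -99.58] 29.92058689822443
 cam [ 0.5081 -0.2695  0.3908] fwd [ 0.047  0.284 -0.958]
HELD tailpiece_mid 0.69 [320. 222.] tool xy mm [-1.8 -0.8] dyaw 179.9 q 0.741
outline_tailpiece 0.74 [259.  96.] [ 0.5779 -0.2674 82.4398  0.9634] [50. 79. 61.]
outline_button 0.91 [349.  93.] [ 0.4839 -0.2614 41.2467  0.9087] [59. 86. 67.]
outline_chinrest 0.62 [267. 209.] [ 0.5914 -0.1419 80.4504  0.4955] [43. 74. 57.]
```

```bash
python3 - <<'E'
from held import *
p=ctrl.snapshot("wrist"); o=ctrl.get_obs(); T=o["tool_pos"]; yaw=o["orientation"][2]; r=np.radians(yaw)
im=p["color"].astype(float); g=im[:,:,1]>im[:,:,0]*1.05
g=cv2.morphologyEx(g.astype(np.uint8),cv2.MORPH_OPEN,np.ones((3,3)))
k,l,st,ce=cv2.connectedComponentsWithStats(g)
for i in range(1,k):
    if st[i,4]<300 or ce[i][0]<180 or ce[i][0]>420: continue
    n="outline_tailpiece" if ce[i][0]<300 and ce[i][1]<150 else "outline_button"
    print(n,st[i],np.round(tfit(p,n,l==i),4))
v=np.ones((400,640)); v[235:]=0
for d in ctrl.cut_out(p,"tailpiece_mid"):
    px=p["color"][d["pixels"]].mean(0)
    if px[0]<px[2]+40: continue
    m=d["pixels"]&(v>0)
    for dz in (.055,.058):
        x,y,a,q=tfit(p,"tailpiece_mid",m,v,z=T[2]-dz); e=np.array([x,y])-T[:2]
        print(dz,np.round(1000*np.array([e@[np.cos(r),np.sin(r)],e@[np.sin(r),-np.cos(r)]]),1),(a-yaw)%360,q)
E
```

```text
outline_tailpiece [ 231   47   47  114 4281] [ 0.578  -0.2668 84.1052  0.8999]
outline_button [334  84  26  27 553] [ 0.483  -0.2597 -7.0797  0.8007]
outline_button [ 246  173   40   70 2230] [  0.5929  -0.1752 -77.4959   0.2554]
0.055 [0.3 5.4] 13.795622976486115 0.7586039756155017
0.058 [0.3 5.9] 15.011241357850864 0.746553494644518
```

```bash
cat > soft.py <<'E'
from tfit import *
def green(p):
    im=cv2.GaussianBlur(p["color"].astype(np.float32),(0,0),.7); r=im[:,:,1]/(im[:,:,0]+5)
    return np.clip((r-.85)/(1.4-.85),0,1)
def sfit(p,n,M,x0,z,valid=None,pad=14):
    """least squares of a softly rendered template against soft mask M from x0=(x,y,yaw)"""
    base=render(p,n,*x0,z)>.5; W=cv2.dilate(base.astype(np.uint8),np.ones((2*pad+1,)*2)).astype(float)
    if valid is not None: W*=valid
    def cost(v):
        r=cv2.GaussianBlur(render(p,n,v[0]/1000,v[1]/1000,v[2],z),(0,0),.8); return (W*(r-M)**2).sum()/W.sum()
    x=np.array([x0[0]*1000,x0[1]*1000,x0[2]]); 
    for s in (8,3):
        b=minimize(cost,x,method="Nelder-Mead",options=dict(initial_simplex=[x,x+[s,0,0],x+[0,s,0],x+[0,0,s]],xatol=.02,fatol=1e-6)); x=b.x
    return np.round([x[0]/1000,x[1]/1000],4),round(x[2],1),round(b.fun,4)
E
python3 - <<'E'
from soft import *
p=ctrl.snapshot("wrist"); o=ctrl.get_obs(); T=o["tool_pos"]; yaw=o["orientation"][2]; r=np.radians(yaw)
M=green(p)
im=p["color"].astype(float); 
uv=proj(p,[[.578,-.267,.005],[.54,-.267,.005]]).astype(int); print([im[b,a] for a,b in uv])
for a in (78,85): print(sfit(p,"outline_tailpiece",M,(.578,-.267,a),.005))
print(sfit(p,"outline_button",M,(.483,-.26,0),.005))
hsv=cv2.cvtColor(p["color"],cv2.COLOR_RGB2HSV); m=np.zeros((400,640))
for d in ctrl.cut_out(p,"tailpiece_mid"):
    px=p["color"][d["pixels"]].mean(0)
    if px[0]>px[2]+40: m=d["pixels"].astype(float); break
v=np.ones((400,640)); v[235:]=0
e=T[:2]-.0037*np.array([np.cos(r),np.sin(r)])
c,a,q=sfit(p,"tailpiece_mid",cv2.GaussianBlur(m,(0,0),.8),(*e,yaw+180),T[2]-.054,v)
e=c-T[:2]; print(np.round(1000*np.array([e@[np.cos(r),np.sin(r)],e@[np.sin(r),-np.cos(r)]]),1),(a-yaw)%360,q)
E
```

```text
[array([39., 73., 57.]), array([211., 179., 135.])]
(array([ 0.5779, -0.2665]), np.float64(82.6), np.float64(0.0378))
(array([ 0.578 , -0.2665]), np.float64(82.6), np.float64(0.0371))
(array([ 0.4839, -0.2608]), np.float64(-2.8), np.float64(0.0329))
[-1.7 -0.2] 180.5899318104702 0.0263
```

```bash
python3 mv.py 0.5776,-0.2698,.12,-97.4 0.5776,-0.2698,.0755,-97.4
```

```text
[ 0.0824 -0.0864  0.2245] turn -0.0244
-> at (0.5776, -0.2698, 0.12, -97.4)
   [-0.      0.      0.0556] turn -0.0
-> at (0.5776, -0.2698, 0.0755, -97.4)
```

>>> {"fn": "send_rows", "kwargs": {
  "deltas": [
    [[0.0165,-0.0173,0.045],-0.005],
    [[0.033,-0.0346,0.09],-0.01],
    [[0.0495,-0.0518,0.135],-0.015],
    [[0.066,-0.069,0.18],-0.02],
    [[0.0824,-0.0864,0.2245],-0.0244]
  ]
}}

```text
clock: 9.37
tool_pos: [0.578, -0.2705, 0.1185]
orientation: [-180.0, -0.0, -97.4]
force: [1.7, 0.7, 0.6]
opening: 0.0325
gripper_force: 29.9
```

>>> {"fn": "send_rows", "kwargs": {
  "deltas": [
    [[0,0,0],0],
    [[0,0,0.015],0],
    [[0,0,0.03],0],
    [[0,0,0.045],0],
    [[0,0,0.0556],0]
  ]
}}

```text
clock: 9.78
tool_pos: [0.5777, -0.2692, 0.0757]
orientation: [-179.9, 0.0, -97.4]
force: [0.2, -0.6, -0.3]
opening: 0.0327
gripper_force: 29.9
```

>>> {"fn": "send_rows", "kwargs": {
  "deltas": [
    [[0,0,0],0],
    [[0,0,0],0],
    [[0,0,0],0],
    [[0,0,0],0],
    [[0,0,0],0]
  ]
}}

```text
clock: 10.2
tool_pos: [0.5781, -0.2698, 0.0765]
orientation: [-179.9, -0.0, -97.4]
force: [0.2, 0.6, -0.8]
opening: 0.0324
gripper_force: 29.9
```

>>> {"fn": "send_rows", "kwargs": {
  "deltas": [
    [[0,0,0.001],0],
    [[0,0,0.002],0],
    [[0,0,0.002],0],
    [[0,0,0.002],0],
    [[0,0,0.002],0]
  ]
}}

```text
clock: 10.62
tool_pos: [0.5776, -0.2698, 0.0739]
orientation: [180.0, -0.0, -97.4]
force: [-0.7, -0.7, 0.1]
opening: 0.0327
gripper_force: 29.9
```

>>> {"fn": "send_rows", "kwargs": {
  "deltas": [
    [[0,0,0],0],
    [[0,0,0],0],
    [[0,0,0],0],
    [[0,0,0],0],
    [[0,0,0],0]
  ],
  "gripper": 0.5
}}

```text
clock: 11.03
tool_pos: [0.5776, -0.2698, 0.0739]
orientation: [-180.0, 0.0, -97.4]
force: [1.7, 0.7, -0.0]
opening: 0.0437
gripper_force: 0.0
```

>>> {"fn": "send_rows", "kwargs": {
  "deltas": [
    [[0,0,-0.015],0],
    [[0,0,-0.05],0],
    [[0,0,-0.1],0],
    [[0,0,-0.15],0],
    [[0,0,-0.2],0]
  ]
}}

```text
clock: 11.45
tool_pos: [0.5771, -0.2698, 0.2367]
orientation: [180.0, -0.0, -97.4]
force: [1.2, -0.3, -0.0]
opening: 0.0437
gripper_force: 0.0
```

```bash
python3 mv.py 0.565,-0.16,.3,-97.4 
```

```text
[-0.1341  0.0327 -0.0792] turn 0.0001
-> at (0.565, -0.16, 0.3, -97.4)
```

>>> {"fn": "send_rows", "kwargs": {
  "deltas": [
    [[-0.025,0.006,-0.015],0],
    [[-0.055,0.013,-0.03],0],
    [[-0.085,0.02,-0.05],0],
    [[-0.11,0.027,-0.07],0],
    [[-0.134,0.033,-0.079],0]
  ]
}}

```text
clock: 11.87
tool_pos: [0.5653, -0.1592, 0.3007]
orientation: [-179.8, -0.0, -97.4]
force: [0.5, 0.9, -0.1]
opening: 0.0436
gripper_force: 0.0
```

>>> {"fn": "send_rows", "kwargs": {
  "deltas": [
    [[0,0,0],0],
    [[0,0,0],0],
    [[0,0,0],0],
    [[0,0,0],0],
    [[0,0,0],0]
  ]
}}

```text
clock: 12.28
tool_pos: [0.565, -0.1608, 0.2966]
orientation: [179.9, -0.0, -97.4]
force: [-0.3, 0.5, -0.7]
opening: 0.0439
gripper_force: 0.0
```

```bash
cat > t.py <<'E'
import sys
from soft import *
p=ctrl.snapshot("wrist"); o=ctrl.get_obs(); print(np.round(o["tool_pos"],4),o["orientation"].round(1))
M=green(p); cv2.imwrite(f"pics/{sys.argv[1]}.png",p["color"][:,:,::-1])
for n,x in dict(outline_chinrest=(.586,-.141,81.5),outline_peg=(.494,-.1355,87),outline_button=(.4839,-.261,0)).items(): print(n,*sfit(p,n,M,x,.005))
hsv=cv2.cvtColor(p["color"],cv2.COLOR_RGB2HSV)
for d in ctrl.cut_out(p,"tailpiece_mid"):
    px=p["color"][d["pixels"]].mean(0)
    if px[0]>px[2]+30: print("placed",d["conf"],np.round(np.array(d["xy"])*[640,400]),*sfit(p,"tailpiece_mid",cv2.GaussianBlur(d["pixels"].astype(float),(0,0),.8),(.578,-.2668,82.6),.015))
E
python3 t.py t3; python3 mv.py 0.535,0.11,.3,-95
```

```text
[ 0.565  -0.1607  0.2965] [179.9  -0.  -97.5]
outline_chinrest [ 0.5864 -0.1398] 80.1 0.0292
outline_peg [ 0.494  -0.1355] 87.3 0.0412
outline_button [ 0.4843 -0.2612] 4.0 0.0317
placed 0.88 [296.  57.] [ 0.5779 -0.2667] 82.8 0.0086
   [-0.1653  0.0406 -0.0022] turn -0.0136
   [-0.1662  0.037  -0.0022] turn -0.0136
-> at (0.535, 0.11, 0.3, -95.0)
```

View pics/t3.png

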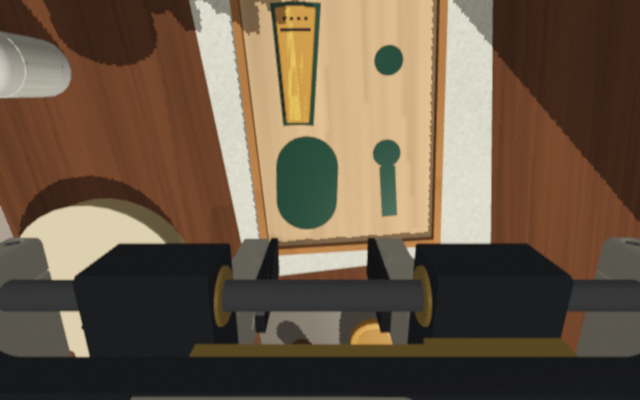

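The tailpiece sits squared inside its outline (fit within 1 mm and 0.2°). The outlines for the other three are clear: chin rest (307,182), peg (388,180), button (389,60). Next is the chin rest.

>>> {"fn": "send_rows", "kwargs": {
  "deltas": [
    [[-0.033,0.008,0],-0.003],
    [[-0.066,0.016,0],-0.006],
    [[-0.1,0.024,-0.001],-0.009],
    [[-0.133,0.032,-0.002],-0.012],
    [[-0.165,0.04,-0.002],-0.014]
  ],
  "gripper": 0.8
}}

```text
clock: 12.8
tool_pos: [0.5503, -0.0243, 0.2986]
orientation: [180.0, -0.0, -96.2]
force: [1.1, -0.1, -0.2]
opening: 0.0687
gripper_force: 0.0
```

>>> {"fn": "send_rows", "kwargs": {
  "deltas": [
    [[-0.033,0.008,0],-0.003],
    [[-0.066,0.016,0],-0.006],
    [[-0.1,0.024,-0.001],-0.009],
    [[-0.133,0.032,-0.002],-0.012],
    [[-0.166,0.037,-0.002],-0.014]
  ]
}}

```text
clock: 13.22
tool_pos: [0.5349, 0.1111, 0.3003]
orientation: [180.0, -0.0, -94.9]
force: [0.3, -0.8, 0.2]
opening: 0.0701
gripper_force: 0.0
```

>>> {"fn": "send_rows", "kwargs": {
  "deltas": [
    [[0,0,0],0],
    [[0,0,0],0],
    [[0,0,0],0],
    [[0,0,0],0],
    [[0,0,0],0]
  ]
}}

```text
clock: 13.63
tool_pos: [0.5353, 0.1092, 0.3002]
orientation: [180.0, -0.0, -94.9]
force: [-0.8, -0.7, -0.5]
opening: 0.0699
gripper_force: 0.0
```

```bash
cat > c.py <<'E'
import sys
from soft import *
# c.py pic thing x y yaw z
nm,n,x,y,a,z=sys.argv[1:7]; x,y,a,z=map(float,(x,y,a,z))
p=ctrl.snapshot("wrist"); o=ctrl.get_obs(); print(np.round(o["tool_pos"],4),o["orientation"].round(1))
cv2.imwrite(f"pics/{nm}.png",p["color"][:,:,::-1])
for d in ctrl.cut_out(p,n):
    uv=np.array(d["xy"])*[640,400]
    if np.linalg.norm(uv-proj(p,[[x,y,z]])[0])<30: print(d["conf"],uv.round(),p["color"][d["pixels"]].mean(0).round(),*sfit(p,n,cv2.GaussianBlur(d["pixels"].astype(float),(0,0),.8),(x,y,a),z))
E
python3 c.py c1 chinrest_mid .533 .0837 84.5 .028; python3 c.py c2 chinrest_mid .533 .0837 84.5 .026
```

```text
[0.5353 0.1093 0.3003] [180.   -0.  -94.9]
0.79 [324. 142.] [202. 152.  71.] [0.5327 0.0848] 81.8 0.0136
[0.5353 0.1095 0.3003] [-180.     0.   -94.9]
0.94 [324. 141.] [203. 152.  71.] [0.5332 0.0852] 84.0 0.0091
```

View pics/c1.png

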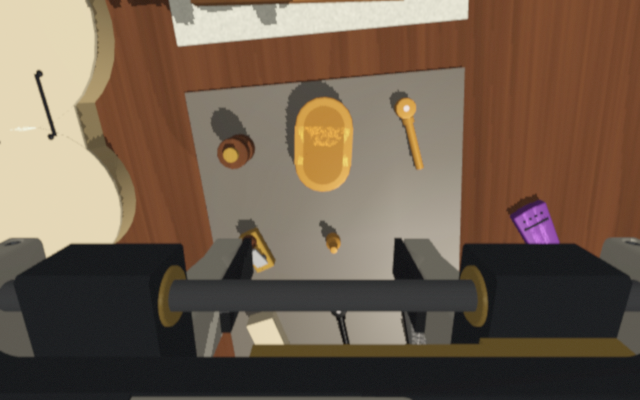

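Chin rest at (323,143); the jar at (236,152) is clear of the fingers with a 70 mm opening. Grasping at (0.533, 0.085), yaw −96°.

```bash
python3 mv.py 0.533,0.085,.12,-96 0.533,0.085,.083,-96
```

```text
[3.090e-02 2.000e-04 2.255e-01] turn 0.0119
-> at (0.533, 0.085, 0.12, -96.0)
   [-0.      0.      0.0462] turn -0.0
-> at (0.533, 0.085, 0.083, -96.0)
```

>>> {"fn": "send_rows", "kwargs": {
  "deltas": [
    [[0.006,0,0.045],0.003],
    [[0.012,0,0.09],0.006],
    [[0.0186,0,0.135],0.009],
    [[0.025,0,0.18],0.012],
    [[0.031,0,0.2255],0.012]
  ]
}}

```text
clock: 14.25
tool_pos: [0.5331, 0.0849, 0.1189]
orientation: [-179.9, 0.0, -96.0]
force: [0.4, -0.3, -0.5]
opening: 0.0702
gripper_force: 0.0
```

>>> {"fn": "send_rows", "kwargs": {
  "deltas": [
    [[0,0,0.005],0],
    [[0,0,0.02],0],
    [[0,0,0.035],0],
    [[0,0,0.0462],0],
    [[0,0,0.0462],0]
  ]
}}

```text
clock: 14.67
tool_pos: [0.533, 0.0854, 0.0825]
orientation: [179.9, -0.0, -96.0]
force: [-0.5, -0.1, -0.2]
opening: 0.0705
gripper_force: 0.0
```

>>> {"fn": "send_rows", "kwargs": {
  "deltas": [
    [[0,0,0],0],
    [[0,0,0],0],
    [[0,0,0],0],
    [[0,0,0],0],
    [[0,0,0],0]
  ],
  "gripper": 0
}}

```text
clock: 15.08
tool_pos: [0.5337, 0.0858, 0.0841]
orientation: [-179.9, 0.1, -95.9]
force: [-1.2, 1.2, 6.3]
opening: 0.0596
gripper_force: 30.0
```

>>> {"fn": "send_rows", "kwargs": {
  "deltas": [
    [[0,0,0],0],
    [[0,0,0],0],
    [[0,0,0],0],
    [[0,0,0],0],
    [[0,0,0],0]
  ]
}}

```text
clock: 15.5
tool_pos: [0.5337, 0.0858, 0.0841]
orientation: [-179.9, 0.1, -95.9]
force: [-1.1, 0.7, 7.1]
opening: 0.0598
gripper_force: 30.0
```

```bash
python3 mv.py 0.533,0.085,.16,-96 0.5865,0.01,.16,-99.3 0.5865,-0.14,.16,-99.3
```

```text
[ 0.0011  0.0008 -0.0949] turn 0.0008
-> at (0.533, 0.085, 0.16, -96.0)
   [ 0.0862 -0.0763 -0.    ] turn 0.0367
-> at (0.5865, 0.01, 0.16, -99.3)
   [ 0.185  -0.0303 -0.    ] turn -0.0
-> at (0.5865, -0.14, 0.16, -99.3)
```

>>> {"fn": "send_rows", "kwargs": {
  "deltas": [
    [[0,0,-0.01],0],
    [[0,0,-0.03],0],
    [[0,0,-0.05],0],
    [[0,0,-0.075],0],
    [[0,0,-0.095],0]
  ]
}}

```text
clock: 15.92
tool_pos: [0.5332, 0.0854, 0.1607]
orientation: [-180.0, 0.0, -96.0]
force: [0.5, 0.6, -0.8]
opening: 0.0598
gripper_force: 30.0
```

>>> {"fn": "send_rows", "kwargs": {
  "deltas": [
    [[0.014,-0.013,0],0.008],
    [[0.032,-0.028,0],0.016],
    [[0.05,-0.044,0],0.024],
    [[0.068,-0.06,0],0.032],
    [[0.086,-0.076,0],0.038]
  ]
}}

```text
clock: 16.33
tool_pos: [0.5867, 0.01, 0.1597]
orientation: [-180.0, 0.0, -99.4]
force: [0.6, 0.7, -0.5]
opening: 0.0595
gripper_force: 30.0
```

>>> {"fn": "send_rows", "kwargs": {
  "deltas": [
    [[0.04,-0.006,0],0],
    [[0.08,-0.013,0],0],
    [[0.12,-0.02,0],0],
    [[0.155,-0.025,0],0],
    [[0.185,-0.03,0],0]
  ]
}}

```text
clock: 16.75
tool_pos: [0.5855, -0.1411, 0.1595]
orientation: [180.0, 0.0, -99.4]
force: [-0.2, 0.5, -1.1]
opening: 0.0599
gripper_force: 30.0
```

>>> {"fn": "send_rows", "kwargs": {
  "deltas": [
    [[0,0,0],0],
    [[0,0,0],0],
    [[0,0,0],0],
    [[0,0,0],0],
    [[0,0,0],0]
  ]
}}

```text
clock: 17.17
tool_pos: [0.5861, -0.1383, 0.1592]
orientation: [-180.0, 0.0, -99.3]
force: [-0.3, -0.7, -1.4]
opening: 0.0598
gripper_force: 30.0
```

```bash
python3 mv.py 0.586,-0.14,.105,-99.5 0.586,-0.14,.088,-99.5; python3 - <<'E'
from h import *
for n in("side","wrist"):
    p=ctrl.snapshot(n); im=p["color"][:,:,::-1]
    if n=="side": im=cv2.resize(im[180:360,200:480],None,fx=2,fy=2)
    else: im=im[100:,120:520]
    cv2.imwrite(f"pics/ch_{n}.png",im)
a=cv2.imread("pics/ch_side.png"); b=cv2.imread("pics/ch_wrist.png"); b=cv2.resize(b,(800-560,180)); c=np.zeros((360,800,3),np.uint8); c[:,:560]=a; c[:180,560:]=b; cv2.imwrite("pics/ch.png",c)
E
```

```text
[ 0.0021 -0.0002  0.0677] turn 0.0022
-> at (0.586, -0.14, 0.105, -99.5)
   [-0.      0.      0.0213] turn -0.0
-> at (0.586, -0.14, 0.088, -99.5)
```

View pics/ch.png

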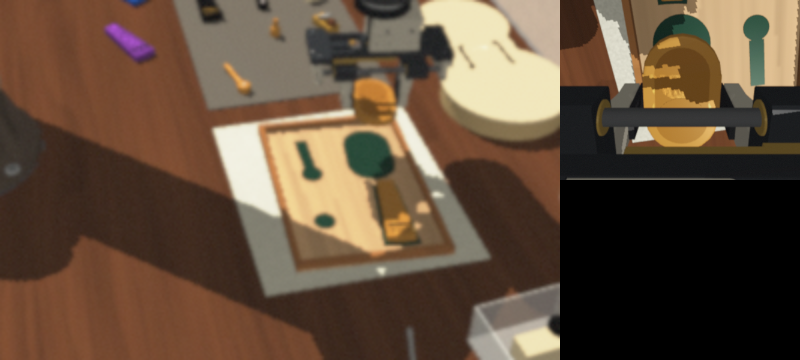

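The chin rest is held level (side inset 375,97). Lowering onto its outline.

>>> {"fn": "send_rows", "kwargs": {
  "deltas": [
    [[0.002,0,0.015],0.002],
    [[0.002,0,0.03],0.002],
    [[0.002,0,0.045],0.002],
    [[0.002,0,0.06],0.002],
    [[0.002,0,0.068],0.002]
  ]
}}

```text
clock: 17.68
tool_pos: [0.5852, -0.1402, 0.1032]
orientation: [179.9, -0.0, -99.5]
force: [-0.4, 0.0, -1.2]
opening: 0.0597
gripper_force: 30.0
```

>>> {"fn": "send_rows", "kwargs": {
  "deltas": [
    [[0,0,0.005],0],
    [[0,0,0.01],0],
    [[0,0,0.015],0],
    [[0,0,0.02],0],
    [[0,0,0.021],0]
  ]
}}

```text
clock: 18.1
tool_pos: [0.5856, -0.1407, 0.0874]
orientation: [180.0, 0.0, -99.6]
force: [-1.2, -0.4, -0.3]
opening: 0.0595
gripper_force: 30.0
```

>>> {"fn": "send_rows", "kwargs": {
  "deltas": [
    [[0,0,0],0],
    [[0,0,0],0],
    [[0,0,0],0],
    [[0,0,0],0],
    [[0,0,0],0]
  ]
}}

```text
clock: 18.52
tool_pos: [0.5859, -0.1408, 0.088]
orientation: [-180.0, 0.0, -99.6]
force: [-0.1, 0.5, -1.3]
opening: 0.0596
gripper_force: 30.0
```

>>> {"fn": "send_rows", "kwargs": {
  "deltas": [
    [[0,0,0.0012],0],
    [[0,0,0.0012],0],
    [[0,0,0.0012],0],
    [[0,0,0.0012],0],
    [[0,0,0.0012],0]
  ]
}}

```text
clock: 18.93
tool_pos: [0.586, -0.1408, 0.0871]
orientation: [-180.0, -0.0, -99.5]
force: [-0.9, 0.6, 4.8]
opening: 0.0597
gripper_force: 30.0
```

>>> {"fn": "send_rows", "kwargs": {
  "deltas": [
    [[0,0,0],0],
    [[0,0,0],0],
    [[0,0,0],0],
    [[0,0,0],0],
    [[0,0,0],0]
  ],
  "gripper": 0.8
}}

```text
clock: 19.35
tool_pos: [0.5857, -0.1408, 0.0866]
orientation: [180.0, -0.0, -99.6]
force: [0.4, 0.1, 0.0]
opening: 0.0701
gripper_force: 0.0
```

>>> {"fn": "send_rows", "kwargs": {
  "deltas": [
    [[0,0,-0.015],0],
    [[0,0,-0.05],0],
    [[0,0,-0.1],0],
    [[0,0,-0.15],0],
    [[0,0,-0.2],0]
  ]
}}

```text
clock: 19.77
tool_pos: [0.5853, -0.1408, 0.2483]
orientation: [179.9, -0.0, -99.6]
force: [2.8, -0.8, -0.2]
opening: 0.0704
gripper_force: 0.0
```

```bash
python3 mv.py 0.54,-0.10,.3,-97 
```

```text
[-0.0409  0.0643 -0.0646] turn -0.0284
-> at (0.54, -0.1, 0.3, -97.0)
```

>>> {"fn": "send_rows", "kwargs": {
  "deltas": [
    [[-0.008,0.012,-0.013],-0.006],
    [[-0.016,0.025,-0.026],-0.012],
    [[-0.025,0.038,-0.039],-0.018],
    [[-0.033,0.051,-0.052],-0.024],
    [[-0.041,0.064,-0.065],-0.028]
  ]
}}

```text
clock: 20.18
tool_pos: [0.54, -0.0995, 0.2992]
orientation: [180.0, 0.0, -97.0]
force: [-0.4, -0.7, 0.7]
opening: 0.07
gripper_force: 0.0
```

>>> {"fn": "send_rows", "kwargs": {
  "deltas": [
    [[0,0,0],0],
    [[0,0,0],0],
    [[0,0,0],0],
    [[0,0,0],0],
    [[0,0,0],0]
  ]
}}

```text
clock: 20.6
tool_pos: [0.5408, -0.1002, 0.2979]
orientation: [179.9, -0.0, -97.1]
force: [-0.6, 0.4, 0.0]
opening: 0.07
gripper_force: 0.0
```

```bash
python3 c.py ch2 chinrest_mid .586 -.14 80.5 .033; python3 - <<'E'
from soft import *
p=ctrl.snapshot("wrist"); M=green(p)
for n,x in dict(outline_peg=(.494,-.1355,87),outline_button=(.4839,-.261,0)).items(): print(n,*sfit(p,n,M,x,.005))
E
python3 mv.py 0.45,0.10,.25,-77
```

```text
[ 0.5408 -0.1002  0.298 ] [179.9  -0.  -97.1]
0.84 [276. 132.] [192. 141.  61.] [ 0.5859 -0.1417] 78.7 0.0129
outline_peg [ 0.4941 -0.1351] 87.9 0.0409
outline_button [ 0.4834 -0.263 ] 7.6 0.0047
   [-0.1172  0.0717  0.0301] turn -0.1114
   [-0.1279  0.0502  0.0301] turn -0.1114
-> at (0.45, 0.1, 0.25, -77.0)
```

View pics/ch2.png

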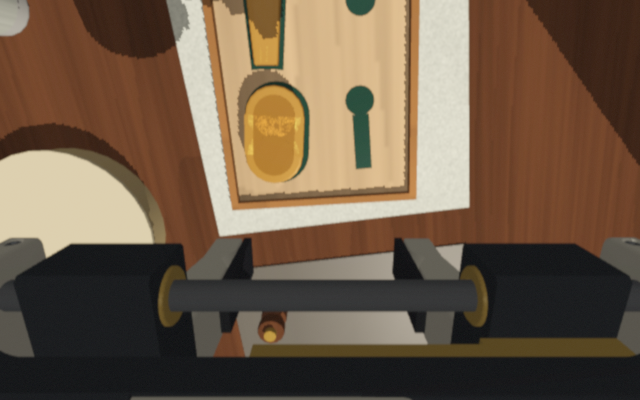

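The chin rest is on its outline (the offset seen is parallax of the raised plate). Now the peg.

>>> {"fn": "send_rows", "kwargs": {
  "deltas": [
    [[-0.023,0.014,0.006],-0.022],
    [[-0.047,0.028,0.012],-0.044],
    [[-0.07,0.043,0.018],-0.067],
    [[-0.094,0.057,0.024],-0.089],
    [[-0.117,0.072,0.03],-0.111]
  ],
  "gripper": 0.4
}}

```text
clock: 21.17
tool_pos: [0.4947, 0.0007, 0.2744]
orientation: [180.0, -0.0, -87.0]
force: [0.8, 0.3, -0.3]
opening: 0.0422
gripper_force: 0.0
```

>>> {"fn": "send_rows", "kwargs": {
  "deltas": [
    [[-0.026,0.01,0.006],-0.022],
    [[-0.051,0.02,0.012],-0.044],
    [[-0.077,0.03,0.018],-0.067],
    [[-0.102,0.04,0.024],-0.089],
    [[-0.128,0.05,0.03],-0.111]
  ]
}}

```text
clock: 21.58
tool_pos: [0.4493, 0.1009, 0.2505]
orientation: [180.0, -0.0, -77.0]
force: [0.1, 0.3, -0.4]
opening: 0.0352
gripper_force: 0.0
```

>>> {"fn": "send_rows", "kwargs": {
  "deltas": [
    [[0,0,0],0],
    [[0,0,0],0],
    [[0,0,0],0],
    [[0,0,0],0],
    [[0,0,0],0]
  ]
}}

```text
clock: 22.0
tool_pos: [0.4501, 0.0996, 0.2509]
orientation: [-180.0, -0.0, -77.1]
force: [-0.3, -0.2, -0.4]
opening: 0.0351
gripper_force: 0.0
```

```bash
python3 c.py p1 peg_mid .437 .082 101 .0065;python3 c.py p1 peg_mid .437 .082 97 .0065; python3 - <<'E'
import cv2; im=cv2.imread("pics/p1.png"); cv2.imwrite("pics/p1c.png",im[0:240,160:560])
E
```

```text
[0.4501 0.0996 0.2508] [-180.    -0.   -77.1]
0.68 [341. 149.] [227. 180.  99.] [0.4362 0.0831] 102.5 0.0076
[0.45   0.0997 0.2508] [-180.    -0.   -77.1]
```

View pics/p1c.png

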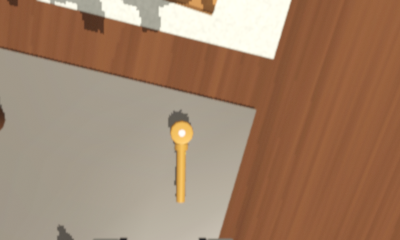

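Peg (honey) with head at image (341,132), shaft to (340,202). Grasping the shaft 2 mm past its middle.

```bash
python3 mv.py 0.4358,0.0851,.10,-77.5 0.4358,0.0851,.0695,-77.5
```

```text
[0.0139 0.0213 0.1885] turn 0.0043
-> at (0.4358, 0.0851, 0.1, -77.5)
   [ 0.     -0.      0.0381] turn -0.0
-> at (0.4358, 0.0851, 0.0695, -77.5)
```

>>> {"fn": "send_rows", "kwargs": {
  "deltas": [
    [[0.003,0.004,0.038],0.001],
    [[0.006,0.008,0.076],0.002],
    [[0.009,0.013,0.115],0.003],
    [[0.012,0.017,0.15],0.004],
    [[0.014,0.0213,0.1885],0.0043]
  ]
}}

```text
clock: 22.62
tool_pos: [0.4359, 0.0852, 0.0994]
orientation: [-179.9, 0.0, -77.5]
force: [-0.1, 0.4, -0.1]
opening: 0.035
gripper_force: 0.0
```

>>> {"fn": "send_rows", "kwargs": {
  "deltas": [
    [[0,0,0.005],0],
    [[0,0,0.015],0],
    [[0,0,0.027],0],
    [[0,0,0.038],0],
    [[0,0,0.038],0]
  ]
}}

```text
clock: 23.03
tool_pos: [0.4363, 0.0858, 0.0697]
orientation: [-180.0, -0.0, -77.4]
force: [0.6, -0.3, -0.5]
opening: 0.035
gripper_force: 0.0
```

>>> {"fn": "send_rows", "kwargs": {
  "deltas": [
    [[0,0,0],0],
    [[0,0,0],0],
    [[0,0,0],0],
    [[0,0,0],0],
    [[0,0,0],0]
  ],
  "gripper": 0
}}

```text
clock: 23.45
tool_pos: [0.436, 0.0857, 0.0702]
orientation: [-179.9, 0.0, -77.4]
force: [0.2, 0.9, 1.2]
opening: 0.008
gripper_force: 30.1
```

>>> {"fn": "send_rows", "kwargs": {
  "deltas": [
    [[0,0,0],0],
    [[0,0,0],0],
    [[0,0,0],0],
    [[0,0,0],0],
    [[0,0,0],0]
  ]
}}

```text
clock: 23.87
tool_pos: [0.436, 0.0857, 0.0698]
orientation: [-180.0, 0.0, -77.4]
force: [-0.8, 2.1, 4.3]
opening: 0.0079
gripper_force: 30.0
```

```bash
python3 mv.py 0.4358,0.0851,.14,-77.5 0.50,-0.03,.3,-92.4
```

```text
[ 0.0007  0.0004 -0.0877] turn 0.0008
-> at (0.4358, 0.0851, 0.14, -77.5)
   [ 0.0789 -0.0236 -0.1   ] turn 0.0828
   [ 0.0752 -0.0336 -0.1   ] turn 0.0828
-> at (0.5, -0.03, 0.3, -92.4)
```

>>> {"fn": "send_rows", "kwargs": {
  "deltas": [
    [[0,0,-0.008],0],
    [[0,0,-0.025],0],
    [[0,0,-0.045],0],
    [[0,0,-0.067],0],
    [[0,0,-0.088],0]
  ]
}}

```text
clock: 24.28
tool_pos: [0.4351, 0.085, 0.1408]
orientation: [179.9, -0.0, -77.5]
force: [1.0, 0.3, -0.5]
opening: 0.0078
gripper_force: 30.0
```

>>> {"fn": "send_rows", "kwargs": {
  "deltas": [
    [[0.016,-0.005,-0.02],0.017],
    [[0.032,-0.01,-0.04],0.033],
    [[0.047,-0.014,-0.06],0.05],
    [[0.063,-0.019,-0.08],0.066],
    [[0.079,-0.024,-0.1],0.083]
  ]
}}

```text
clock: 24.7
tool_pos: [0.4677, 0.0271, 0.221]
orientation: [179.9, -0.0, -85.0]
force: [0.8, 0.3, 1.1]
opening: 0.0081
gripper_force: 30.0
```

>>> {"fn": "send_rows", "kwargs": {
  "deltas": [
    [[0.015,-0.007,-0.02],0.017],
    [[0.03,-0.014,-0.04],0.033],
    [[0.045,-0.02,-0.06],0.05],
    [[0.06,-0.027,-0.08],0.066],
    [[0.075,-0.034,-0.1],0.083]
  ]
}}

```text
clock: 25.12
tool_pos: [0.5, -0.0303, 0.3009]
orientation: [179.9, -0.0, -92.5]
force: [0.1, 0.6, -0.5]
opening: 0.0075
gripper_force: 30.0
```

>>> {"fn": "send_rows", "kwargs": {
  "deltas": [
    [[0,0,0],0],
    [[0,0,0],0],
    [[0,0,0],0],
    [[0,0,0],0],
    [[0,0,0],0]
  ]
}}

```text
clock: 25.53
tool_pos: [0.5, -0.0292, 0.2993]
orientation: [179.9, -0.0, -92.3]
force: [-0.4, -0.6, 0.1]
opening: 0.0079
gripper_force: 30.0
```

```bash
python3 - <<'E'
from soft import *
p=ctrl.snapshot("wrist"); M=green(p); o=ctrl.get_obs();T=o["tool_pos"]; yaw=o["orientation"][2]; r=np.radians(yaw)
print(sfit(p,"outline_peg",M,(.494,-.1355,87),.005))
v=np.ones((400,640)); v[240:]=0
for d in ctrl.cut_out(p,"peg_mid"):
    print(d["conf"],np.array(d["xy"])*[640,400])
    c=T[:2]+.002*np.array([np.cos(r),np.sin(r)])
    c,a,q=sfit(p,"peg_mid",cv2.GaussianBlur(d["pixels"].astype(float),(0,0),.8),(*c,yaw+180),T[2]-.0635,v)
    e=c-T[:2]; print(np.round(1000*np.array([e@[np.cos(r),np.sin(r)],e@[np.sin(r),-np.cos(r)]]),1),(a-yaw)%360,q)
im=p["color"][:,:,::-1]; cv2.imwrite("pics/p2.png",im[20:340,160:480]); 
s=ctrl.snapshot("side")["color"][160:320,280:440,::-1]; cv2.imwrite("pics/p2.png",np.hstack([im[20:340,160:480],cv2.resize(s,(320,320))]))
E
```

```text
(array([ 0.4941, -0.1344]), np.float64(88.6), np.float64(0.0415))
```

View pics/p2.png

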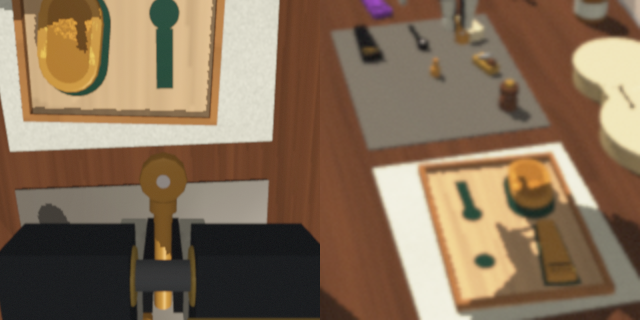

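```bash
python3 - <<'E'
from h import *
p=ctrl.snapshot("wrist"); o=ctrl.get_obs();T=o["tool_pos"]; r=np.radians(o["orientation"][2])
im=p["color"].astype(float); sub=im[165:225,290:355]; m=(sub.sum(2)>480); ys,xs=np.nonzero(m); print(len(xs),xs.mean()+290,ys.mean()+165)
for uv in ([322,201.5],):
    e=w(p,uv,T[2]-.057)[0][:2]-T[:2]; print(np.round(1000*np.array([e@[np.cos(r),np.sin(r)],e@[np.sin(r),-np.cos(r)]]),1))
E
python3 mv.py 0.494,-0.133,.12,-92 0.494,-0.133,.0745,-92
```

```text
31 301.51612903225805 165.1290322580645
[30.8 -0.6]
   [0.065  0.0013 0.1123] turn -0.002
   [0.065  0.0015 0.1123] turn -0.002
-> at (0.494, -0.133, 0.12, -92.0)
   [-0.      0.      0.0569] turn -0.0
-> at (0.494, -0.133, 0.0745, -92.0)
```

>>> {"fn": "send_rows", "kwargs": {
  "deltas": [
    [[0.013,0,0.022],0],
    [[0.026,0,0.045],0],
    [[0.039,0.001,0.067],-0.001],
    [[0.052,0.001,0.09],-0.002],
    [[0.065,0.0013,0.1123],-0.002]
  ]
}}

```text
clock: 26.15
tool_pos: [0.4972, -0.0816, 0.2093]
orientation: [-180.0, 0.0, -92.2]
force: [0.3, -1.4, 0.2]
opening: 0.0077
gripper_force: 30.0
```

>>> {"fn": "send_rows", "kwargs": {
  "deltas": [
    [[0.013,0,0.022],0],
    [[0.026,0,0.045],0],
    [[0.039,0.001,0.067],-0.001],
    [[0.052,0.001,0.09],-0.002],
    [[0.065,0.0015,0.1123],-0.002]
  ]
}}

```text
clock: 26.57
tool_pos: [0.4941, -0.1336, 0.1194]
orientation: [180.0, -0.0, -92.0]
force: [-0.0, 0.1, -0.2]
opening: 0.0083
gripper_force: 30.0
```

>>> {"fn": "send_rows", "kwargs": {
  "deltas": [
    [[0,0,0.01],0],
    [[0,0,0.025],0],
    [[0,0,0.04],0],
    [[0,0,0.05],0],
    [[0,0,0.057],0]
  ]
}}

```text
clock: 26.98
tool_pos: [0.4941, -0.1329, 0.0741]
orientation: [180.0, -0.0, -92.0]
force: [-0.0, 1.0, 0.5]
opening: 0.0078
gripper_force: 30.0
```

>>> {"fn": "send_rows", "kwargs": {
  "deltas": [
    [[0,0,0],0],
    [[0,0,0],0],
    [[0,0,0],0],
    [[0,0,0],0],
    [[0,0,0],0]
  ]
}}

```text
clock: 27.4
tool_pos: [0.4946, -0.1332, 0.0753]
orientation: [-179.9, 0.0, -92.0]
force: [-0.1, -0.4, -1.3]
opening: 0.0079
gripper_force: 30.0
```

>>> {"fn": "send_rows", "kwargs": {
  "deltas": [
    [[0,0,0.0015],0],
    [[0,0,0.0015],0],
    [[0,0,0.0015],0],
    [[0,0,0.0015],0],
    [[0,0,0.0015],0]
  ]
}}

```text
clock: 27.82
tool_pos: [0.4942, -0.1332, 0.0735]
orientation: [180.0, 0.0, -92.0]
force: [-0.4, 0.6, 0.0]
opening: 0.0082
gripper_force: 30.0
```

>>> {"fn": "send_rows", "kwargs": {
  "deltas": [
    [[0,0,0],0],
    [[0,0,0],0],
    [[0,0,0],0],
    [[0,0,0],0],
    [[0,0,0],0]
  ],
  "gripper": 0.35
}}

```text
clock: 28.23
tool_pos: [0.4942, -0.1332, 0.0735]
orientation: [-180.0, -0.0, -92.0]
force: [0.7, 0.8, 0.4]
opening: 0.0298
gripper_force: 0.0
```

>>> {"fn": "send_rows", "kwargs": {
  "deltas": [
    [[0,0,-0.015],0],
    [[0,0,-0.05],0],
    [[0,0,-0.1],0],
    [[0,0,-0.15],0],
    [[0,0,-0.2],0]
  ]
}}

```text
clock: 28.65
tool_pos: [0.4936, -0.1333, 0.2352]
orientation: [180.0, -0.0, -92.0]
force: [2.1, 0.3, -0.2]
opening: 0.0309
gripper_force: 0.0
```

```bash
python3 mv.py 0.50,-0.08,.3,-92 
```

```text
[-0.0669 -0.0056 -0.0809] turn -0.0002
-> at (0.5, -0.08, 0.3, -92.0)
```

>>> {"fn": "send_rows", "kwargs": {
  "deltas": [
    [[-0.013,-0.001,-0.016],0],
    [[-0.027,-0.002,-0.032],0],
    [[-0.04,-0.003,-0.048],0],
    [[-0.054,-0.005,-0.065],0],
    [[-0.067,-0.006,-0.081],0]
  ]
}}

```text
clock: 29.07
tool_pos: [0.5008, -0.0793, 0.2992]
orientation: [-180.0, 0.0, -92.0]
force: [-0.2, -0.4, -0.3]
opening: 0.0306
gripper_force: 0.0
```

>>> {"fn": "send_rows", "kwargs": {
  "deltas": [
    [[0,0,0],0],
    [[0,0,0],0],
    [[0,0,0],0],
    [[0,0,0],0],
    [[0,0,0],0]
  ]
}}

```text
clock: 29.48
tool_pos: [0.5005, -0.0802, 0.2975]
orientation: [179.9, -0.0, -92.1]
force: [-0.0, 0.4, 0.7]
opening: 0.0305
gripper_force: 0.0
```

```bash
python3 c.py p3 peg_mid .494 -.135 88 .0115; python3 mv.py 0.53,0.22,.25,-90; python3 - <<'E'
import cv2; im=cv2.imread("pics/p3.png"); cv2.imwrite("pics/p3c.png",cv2.resize(im[0:240,200:460],None,fx=2,fy=2))
E
```

```text
[ 0.5006 -0.0802  0.2976] [179.9  -0.  -92.1]
0.61 [328. 104.] [193. 147.  73.] [ 0.4943 -0.1361] 87.6 0.0165
   [-0.1882 -0.0116  0.0298] turn -0.0114
   [-0.1879 -0.015   0.0298] turn -0.0114
-> at (0.53, 0.22, 0.25, -90.0)
```

View pics/p3c.png

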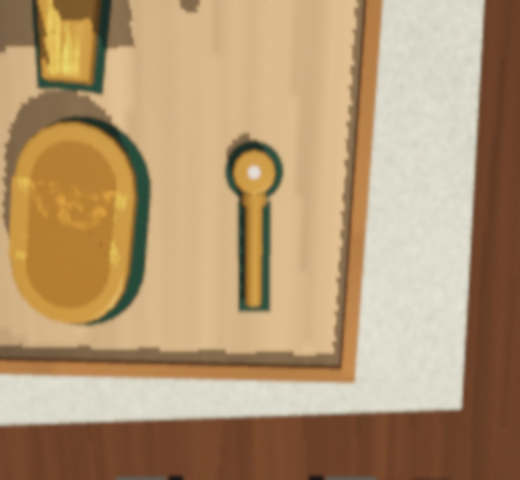

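Peg is centred on its outline. Now the button.

>>> {"fn": "send_rows", "kwargs": {
  "deltas": [
    [[-0.037,-0.002,0.006],-0.002],
    [[-0.075,-0.004,0.012],-0.004],
    [[-0.113,-0.007,0.018],-0.006],
    [[-0.15,-0.009,0.024],-0.009],
    [[-0.188,-0.0115,0.03],-0.0115]
  ]
}}

```text
clock: 30.0
tool_pos: [0.5153, 0.0712, 0.274]
orientation: [180.0, -0.0, -91.0]
force: [0.2, -0.1, 0.4]
opening: 0.0305
gripper_force: 0.0
```

>>> {"fn": "send_rows", "kwargs": {
  "deltas": [
    [[-0.037,-0.003,0.006],-0.002],
    [[-0.075,-0.006,0.012],-0.004],
    [[-0.113,-0.009,0.018],-0.006],
    [[-0.15,-0.012,0.024],-0.009],
    [[-0.188,-0.015,0.03],-0.0115]
  ]
}}

```text
clock: 30.42
tool_pos: [0.5299, 0.2215, 0.2498]
orientation: [180.0, -0.0, -90.0]
force: [0.4, 1.2, -0.4]
opening: 0.0305
gripper_force: 0.0
```

>>> {"fn": "send_rows", "kwargs": {
  "deltas": [
    [[0,0,0],0],
    [[0,0,0],0],
    [[0,0,0],0],
    [[0,0,0],0],
    [[0,0,0],0]
  ]
}}

```text
clock: 30.83
tool_pos: [0.53, 0.2193, 0.2506]
orientation: [-180.0, 0.0, -90.0]
force: [0.1, -0.4, -0.5]
opening: 0.0308
gripper_force: 0.0
```

```bash
cat > b.py <<'E'
import sys
from tfit import *
def rend(p,x,y,z0):
    m=np.zeros((400,640),np.uint8)
    for a,b in (((0,9),(.014,9)),((.014,5),(.032,4))):
        P=np.vstack([proj(p,np.c_[disc(0,r)/1000+[x,y],np.full(40,z0+z)]) for z,r in (a,b)]).astype(np.float32)
        cv2.fillPoly(m,[np.round(cv2.convexHull(P)*16).astype(np.int32)],255,cv2.LINE_AA,4)
    return cv2.GaussianBlur(m/255.,(0,0),.8)
def bfit(p,x,y,z0):
    for d in ctrl.cut_out(p,"button_mid"):
        if np.linalg.norm(np.array(d["xy"])*[640,400]-proj(p,[[x,y,z0+.016]])[0])>25: continue
        M=cv2.GaussianBlur(d["pixels"].astype(float),(0,0),.8)
        b=minimize(lambda v:((rend(p,v[0]/1000,v[1]/1000,z0)-M)**2).sum()/M.sum(),[x*1000,y*1000],method="Nelder-Mead",options=dict(initial_simplex=np.array([[0,0],[5,0],[0,5]])+[x*1000,y*1000]))
        print("button",round(d["conf"],2),np.round(np.array(d["xy"])*[640,400]),np.round(b.x/1000,4),round(b.fun,3))
if __name__=="__main__":
    for k in range(2):
        p=ctrl.snapshot("wrist"); bfit(p,*map(float,sys.argv[2:5]))
    cv2.imwrite(f"pics/{sys.argv[1]}.png",cv2.resize(p["color"][0:260,160:480,::-1],None,fx=2,fy=2))
E
python3 b.py b1 .5305 .2017 0
```

```text
button 0.81 [321. 160.] [0.532  0.2028] 0.078
button 0.65 [322. 159.] [0.5307 0.202 ] 0.057
```

View pics/b1.png

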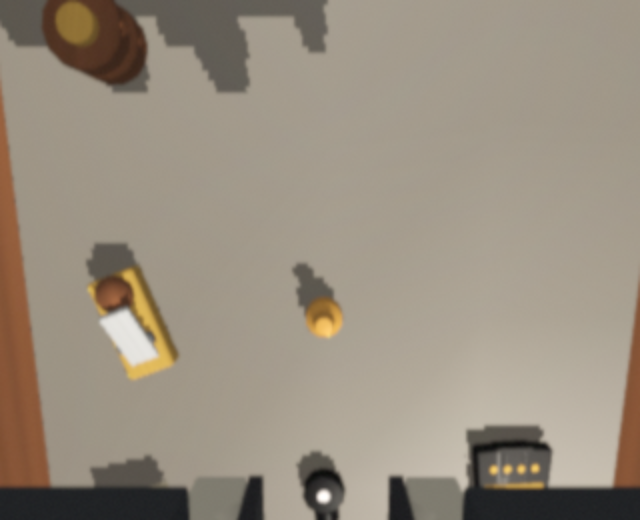

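Button at crop (323,318), clear of neighbours. Grasping its foot.

```bash
python3 mv.py 0.531,0.2023,.12,-90 0.531,0.2023,.0705,-90 0.531,0.2023,.16,-90 0.4837,-0.262,.16,-90 0.4837,-0.262,.0755,-90
```

```text
[ 0.0218 -0.0012  0.1634] turn 0.0
-> at (0.531, 0.2023, 0.12, -90.0)
   [ 0.     -0.      0.0619] turn -0.0
-> at (0.531, 0.2023, 0.0705, -90.0)
   [ 0.     -0.     -0.1119] turn -0.0
-> at (0.531, 0.2023, 0.16, -90.0)
   [ 0.1935  0.0197 -0.    ] turn -0.0
   [ 0.1935  0.0197 -0.    ] turn -0.0
   [ 0.1935  0.0197 -0.    ] turn -0.0
-> at (0.4837, -0.262, 0.16, -90.0)
   [ 0.     -0.      0.1056] turn -0.0
-> at (0.4837, -0.262, 0.0755, -90.0)
```

>>> {"fn": "send_rows", "kwargs": {
  "deltas": [
    [[0.0045,0,0.033],0],
    [[0.009,0,0.066],0],
    [[0.013,0,0.1],0],
    [[0.018,-0.001,0.133],0],
    [[0.022,-0.0012,0.1634],0]
  ]
}}

```text
clock: 31.45
tool_pos: [0.5308, 0.2021, 0.1185]
orientation: [-180.0, 0.0, -90.0]
force: [0.6, -0.2, 0.5]
opening: 0.0307
gripper_force: 0.0
```

>>> {"fn": "send_rows", "kwargs": {
  "deltas": [
    [[0,0,0.01],0],
    [[0,0,0.025],0],
    [[0,0,0.045],0],
    [[0,0,0.062],0],
    [[0,0,0.062],0]
  ]
}}

```text
clock: 31.87
tool_pos: [0.5309, 0.2026, 0.0689]
orientation: [179.9, -0.1, -90.0]
force: [-0.7, 0.0, 0.9]
opening: 0.0308
gripper_force: 0.0
```

>>> {"fn": "send_rows", "kwargs": {
  "deltas": [
    [[0,0,0],0],
    [[0,0,0],0],
    [[0,0,0],0],
    [[0,0,0],0],
    [[0,0,0],0]
  ],
  "gripper": 0
}}

```text
clock: 32.28
tool_pos: [0.5314, 0.203, 0.0711]
orientation: [-179.9, 0.1, -89.9]
force: [-1.0, -0.5, 6.2]
opening: 0.0169
gripper_force: 30.0
```

>>> {"fn": "send_rows", "kwargs": {
  "deltas": [
    [[0,0,0],0],
    [[0,0,0],0],
    [[0,0,0],0],
    [[0,0,0],0],
    [[0,0,0],0]
  ]
}}

```text
clock: 32.7
tool_pos: [0.5314, 0.2031, 0.0711]
orientation: [-179.9, 0.1, -89.9]
force: [-2.2, 0.1, 6.1]
opening: 0.0165
gripper_force: 30.0
```

>>> {"fn": "send_rows", "kwargs": {
  "deltas": [
    [[0,0,-0.01],0],
    [[0,0,-0.03],0],
    [[0,0,-0.055],0],
    [[0,0,-0.085],0],
    [[0,0,-0.112],0]
  ]
}}

```text
clock: 33.12
tool_pos: [0.5308, 0.2025, 0.1612]
orientation: [180.0, -0.0, -90.0]
force: [0.7, 0.7, 0.3]
opening: 0.0166
gripper_force: 30.0
```

>>> {"fn": "send_rows", "kwargs": {
  "deltas": [
    [[0.03,0.003,0],0],
    [[0.07,0.007,0],0],
    [[0.11,0.011,0],0],
    [[0.152,0.0155,0],0],
    [[0.1935,0.02,0],0]
  ]
}}

```text
clock: 33.53
tool_pos: [0.5145, 0.0466, 0.1603]
orientation: [-180.0, 0.0, -89.9]
force: [0.1, -0.5, -0.2]
opening: 0.0169
gripper_force: 30.0
```

>>> {"fn": "send_rows", "kwargs": {
  "deltas": [
    [[0.039,0.004,0],0],
    [[0.077,0.008,0],0],
    [[0.116,0.012,0],0],
    [[0.155,0.016,0],0],
    [[0.1935,0.02,0],0]
  ]
}}

```text
clock: 33.95
tool_pos: [0.4987, -0.1084, 0.1603]
orientation: [-180.0, 0.0, -89.9]
force: [0.0, 0.3, -0.5]
opening: 0.0167
gripper_force: 30.0
```

>>> {"fn": "send_rows", "kwargs": {
  "deltas": [
    [[0.045,0.0046,0],0],
    [[0.09,0.009,0],0],
    [[0.13,0.013,0],0],
    [[0.165,0.017,0],0],
    [[0.1935,0.02,0],0]
  ]
}}

```text
clock: 34.37
tool_pos: [0.4826, -0.2637, 0.1602]
orientation: [-180.0, -0.0, -90.0]
force: [0.5, 0.4, -0.7]
opening: 0.0164
gripper_force: 30.0
```

>>> {"fn": "send_rows", "kwargs": {
  "deltas": [
    [[0,0,0],0],
    [[0,0,0],0],
    [[0,0,0],0],
    [[0,0,0],0],
    [[0,0,0],0]
  ]
}}

```text
clock: 34.78
tool_pos: [0.4835, -0.2609, 0.1599]
orientation: [-180.0, 0.0, -89.9]
force: [0.1, -0.0, -0.8]
opening: 0.0163
gripper_force: 30.0
```

```bash
python3 mv.py 0.4838,-0.262,.085,-90 0.4838,-0.262,.0755,-90
```

```text
[ 0.0014 -0.0003  0.0936] turn 0.0013
-> at (0.4838, -0.262, 0.085, -90.0)
   [ 0.     -0.      0.0119] turn -0.0
-> at (0.4838, -0.262, 0.0755, -90.0)
```

>>> {"fn": "send_rows", "kwargs": {
  "deltas": [
    [[0.001,0,0.025],0],
    [[0.001,0,0.05],0],
    [[0.001,0,0.07],0],
    [[0.001,0,0.085],0],
    [[0.001,0,0.0936],0]
  ]
}}

```text
clock: 35.2
tool_pos: [0.4829, -0.2616, 0.0834]
orientation: [179.9, 0.0, -89.9]
force: [-0.8, 0.2, -0.1]
opening: 0.017
gripper_force: 30.0
```

>>> {"fn": "send_rows", "kwargs": {
  "deltas": [
    [[0,0,0.003],0],
    [[0,0,0.006],0],
    [[0,0,0.009],0],
    [[0,0,0.012],0],
    [[0,0,0.012],0]
  ]
}}

```text
clock: 35.62
tool_pos: [0.4834, -0.2625, 0.0752]
orientation: [-180.0, -0.0, -90.0]
force: [0.0, 0.6, 0.3]
opening: 0.0166
gripper_force: 30.0
```

>>> {"fn": "send_rows", "kwargs": {
  "deltas": [
    [[0,0,0],0],
    [[0,0,0],0],
    [[0,0,0],0],
    [[0,0,0],0],
    [[0,0,0],0]
  ]
}}

```text
clock: 36.03
tool_pos: [0.4834, -0.2626, 0.0753]
orientation: [-180.0, -0.0, -90.0]
force: [-0.1, 0.5, 0.4]
opening: 0.0164
gripper_force: 30.0
```

>>> {"fn": "send_rows", "kwargs": {
  "deltas": [
    [[0,0,0.001],0],
    [[0,0,0.001],0],
    [[0,0,0.001],0],
    [[0,0,0.001],0],
    [[0,0,0.001],0]
  ]
}}

```text
clock: 36.45
tool_pos: [0.4833, -0.2625, 0.0743]
orientation: [180.0, -0.0, -89.9]
force: [0.2, 1.1, -0.6]
opening: 0.0164
gripper_force: 30.0
```

>>> {"fn": "send_rows", "kwargs": {
  "deltas": [
    [[0,0,0],0],
    [[0,0,0],0],
    [[0,0,0],0],
    [[0,0,0],0],
    [[0,0,0],0]
  ],
  "gripper": 0.35
}}

```text
clock: 36.87
tool_pos: [0.4834, -0.2625, 0.0744]
orientation: [-180.0, -0.0, -90.0]
force: [-0.7, -0.1, -0.8]
opening: 0.0304
gripper_force: 0.0
```

>>> {"fn": "send_rows", "kwargs": {
  "deltas": [
    [[0,0,-0.01],0],
    [[0,0,-0.04],0],
    [[0,0,-0.08],0],
    [[0,0,-0.13],0],
    [[0,0,-0.18],0]
  ]
}}

```text
clock: 37.28
tool_pos: [0.4826, -0.2624, 0.2201]
orientation: [179.9, 0.0, -90.0]
force: [2.7, -0.5, -0.4]
opening: 0.0309
gripper_force: 0.0
```

```bash
python3 mv.py 0.53,-0.16,.32,-93 
```

```text
[-0.128  -0.0593 -0.1248] turn 0.0339
-> at (0.53, -0.16, 0.32, -93.0)
```

>>> {"fn": "send_rows", "kwargs": {
  "deltas": [
    [[-0.025,-0.012,-0.025],0.007],
    [[-0.05,-0.024,-0.05],0.014],
    [[-0.077,-0.036,-0.075],0.02],
    [[-0.1,-0.048,-0.1],0.027],
    [[-0.128,-0.059,-0.125],0.034]
  ]
}}

```text
clock: 37.7
tool_pos: [0.5304, -0.1594, 0.3203]
orientation: [-179.9, -0.0, -93.1]
force: [1.4, -0.7, -0.4]
opening: 0.0304
gripper_force: 0.0
```

>>> {"fn": "send_rows", "kwargs": {
  "deltas": [
    [[0,0,0],0],
    [[0,0,0],0],
    [[0,0,0],0],
    [[0,0,0],0],
    [[0,0,0],0]
  ]
}}

```text
clock: 38.12
tool_pos: [0.5298, -0.1607, 0.3176]
orientation: [179.9, -0.0, -93.1]
force: [-0.1, 0.3, 0.1]
opening: 0.0311
gripper_force: 0.0
```

```bash
python3 b.py fin .4837 -.262 .005; python3 c.py x1 chinrest_mid .586 -.14 80.5 .033; python3 c.py x1 tailpiece_mid .578 -.2668 82.6 .015
```

```text
button 0.48 [360.  68.] [ 0.4841 -0.2628] 0.058
button 0.48 [359.  66.] [ 0.4838 -0.2628] 0.068
[ 0.5303 -0.1604  0.318 ] [180.  -0. -93.]
0.73 [274. 182.] [189. 139.  61.] [ 0.5849 -0.1432] 79.3 0.0114
[ 0.5304 -0.1603  0.3182] [180.  -0. -93.]
0.7 [272.  61.] [198. 153.  73.] [ 0.5777 -0.2661] 83.2 0.0035
```

View pics/fin.png

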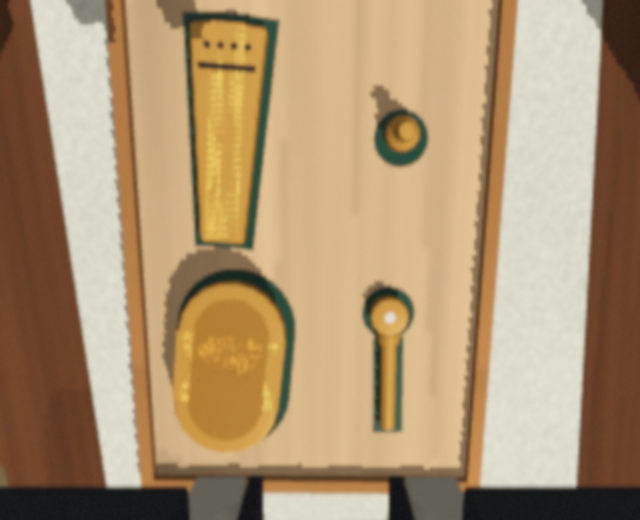

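All four parts sit inside their outlines, upright as found, and nothing is touching them. Handing in.

```bash
python3 -c "
from plant import ctrl
print(ctrl.close_job())"
```

```text
the job is handed in; nothing more can be done
None
```

The boxwood tailpiece, chin rest, peg and end button are all in the tray on their own outlines, same side up and within about 3 mm by camera fit; I left the ebony tailpiece and peg alone, and the job was handed in at about 38 s.

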